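# Load a model into the scanning booth on its locking slide-out stage

## Robot

A 6-joint arm with a two-finger parallel gripper is mounted at the origin on the work surface. World frame = base frame: x ahead of the robot, y to its left, z up, the work surface at z = 0. Lengths are in mm, angles in rad, forces in N, time in s.
With the tool pointing down it reaches from about 300 to 775 mm from the base axis. Payload 14.6 kg.
Tool frame: the origin (TCP) lies between the finger pads; the fingertips stand 19 mm ahead of it and the grasp point (between the pads) is the TCP; z points along the fingers, y is the line along which they close (so a half turn about z gives the same grasp; the last joint's range is limited). The gripper opens to 94 mm and grips with 3 to 60 N. Pads are 16 mm wide; open, the fingers measure 119 mm over their backs; the gripper's body (75 mm by 177 mm) begins 78 mm behind the grasp point.
Start: joints at [-0.067, 0.3, 1.521, -0, 1.321, -0.067], TCP at [549.99, -0.002, 224.446] pointing down, gripper open.
Joint ranges: [-3.03, 3.03], [-0.79, 2.21], [0.23, 2.52], [-1.04, 4.18], [0, 3.07], [-2.55, 2.55]. Speed limits (rad/s): [2.22, 2.22, 2.57, 3.14, 3.14, 3.14].

## Interface

Orientations are given as [roll, pitch, yaw] about the fixed x, y, z axes, in that order (R = Rz(yaw) Ry(pitch) Rx(roll)).
In Python, from cell import monitor, imaging, job, find_in, trace gives the robot as it stands. The module is installed in compiled form; this text tells all that it offers.
- The arm moves only by the tool arm_command, never from a script. Its argument "steps" is a list of rows, each a list of 5 numbers: the opening, from 0 (shut) to 1 (fully open), then the shift along the tool's x, y, z in mm, then the turn about the tool's z in degrees. In form: [[gripper, dx, dy, dz, turn], ...]. A call has 1 to 20 rows; each row is the pose to reach, as a shift and turn from the pose commanded when the call began, along the tool's axes at that moment; what a row does not reach only later rows make up. A row lasts 1/8 s, in which the tool goes at most 62.5 mm and 10.7 degrees, less where a joint would pass 70% of its speed; a pose out of reach is approached as far as the arm can. A call with a gripper value outside its range is refused whole. The fingers move at their own pace and stop on an object; "force" is the grip in N (left out, the last holds). Time passes only in rows, so rows that repeat a pose let the fingers close. It gives the time, the measured TCP pose, the force, the opening and the grip force at its end, in the units of the state.
- monitor.read_state(): the state, without advancing time (a new reading comes with each control period).
- imaging.camera(name): name is "scene" or "side" or "wrist"; returns a dict with "img" (384x512x3 uint8, red, green, blue), "mtx" (3x3 intrinsics, pixels), "D" ([k1, k2, p1, p2, k3] as OpenCV has them; the pictures are not rectified), "view" (4x4, takes a point from world to camera coordinates). Camera axes: x right, y down, z forward; pixel columns grow to the right and rows downward; lengths in mm; the calibration is good to about 2 mm. A picture is of the moment at which its call begins. There is no depth.
- job.sign_off(): hands the job in; it is judged then, once.
Trained networks look in a picture, given as the dict that the camera call returned (one of the last four; its "shot" number tells which), for a name from the list of things; names that differ only in an ending like _2 or _b are one class to them, and where a whole thing is asked for, a point or a joint stands for the part that bears it (a point fixed in the world has none). Each returns a list of dicts, best first, with "p" (0 to 1); they miss things now and then, are a little off and sometimes report something else, mostly with a low value. They report only what shows in the picture. A call takes as long as a camera call. They do not tell look-alikes from the thing itself.
- find_in(picture, target): "rect" ([centre column, centre row, width, height] in pixels, round what is visible of it).
- trace(picture, target): "region" (384x512 bool, what is visible of it) and "rect" ([centre column, centre row, width, height] in pixels, round what is visible of it).
The state is a dict: "clock": time; "joints": joint angles; "qd": joint speeds; "effort": joint torques, N m; "eef_pos": TCP position; "eef_rot": TCP orientation; "wrist_force": force on the tool from outside, world axes, zero at the start; "moment": the same for the moment, N m; "finger_gap": finger opening in mm; "finger_force": force on a finger pad.
Only numpy, scipy, OpenCV 4.12 (cv2) and the standard library are available. Lean on these libraries where they do the work, as an engineer would, in place of code of your own. Each camera call takes 0.05 s, during which the arm holds its last target. There are 200 camera calls.

## Task

Pull the scanning booth's stage out until its slides lock, and set the lilac printed tower down (do not drop it) upright in the middle of the round black pad on the stage. Then press the orange release tab down and slide the stage fully home with the tower on it. Leave the wooden model, the spray can and the glue bottle where they stand.

Things in the scene. Friction and masses are not known exactly. Their poses are not given: they have to be found in the camera images.
- booth: Fixed scanning booth, dark case, white roof, 284 wide, 282 deep, 204 high. Origin: middle of its front lower edge at table level; +x straight into the booth (stage pulls out along -x), z up. Roof underside is 190 up and overhangs the front by 40 over the full width: with the stage in, handle and tab need a gripper tilted about 40 deg, pointing into the booth and down. Sizes in mm.
- stage (a joint): How far the grey-fronted stage is out, m: 0 home, starts 0-0.012; friction 2.5 N. A spring latch snaps in by itself at 0.188 (a few N more from 0.15 on; the tab dips, then springs up); end stop 0.196. Latched, it cannot go in unless the tab is pressed. Front panel 250 mm wide, 20 to 95 mm above the table, its face level with the booth's front edge when home. Floor top at 30 mm, side rims to 50 mm.
- handle (a point): Middle of the stage's steel bow handle: horizontal round bar 12 mm thick, 110 mm long along the booth's y, 65 mm above the table, centre line 55 mm in front of the panel's face, open above and below. Moves with the stage. Axes as the booth.
- tab (a point): Centre of the top of the orange release tab, a level thumb pad on the stage's front: 42 mm wide, reaching from 4 to 40 mm in front of the panel's face, 10 mm thick, top 65 mm above the table when up, 120 mm to the booth's +y side of the handle's middle. The panel rises 30 mm above it right behind. Moves with the stage and with its own travel. Axes as the booth.
- release (a joint): Travel of the release tab, m: 0 up, 0.012 fully pressed (straight down). Spring about 2.5 N at rest to 5 N fully pressed; past about 0.008 the latch is free. Keep it down while pushing the stage in along the booth's +x (by the tab or the panel behind it) for the first 20 mm; after that the latch no longer holds.
- disc (a point): Centre of the top of the round black rubber pad (100 mm across, 4 mm thick, white dot in the middle) on the stage floor, 34 mm above the table, 65 mm behind the front panel's face. Moves with the stage; when locked out it is 83 mm clear of the hood's edge. Axes as the booth.
- model_c (a point): Lilac printed tower model, loose, about 0.22 kg, 100 mm high; the point is on its axis half-way up (50 mm above its underside). Base 70 x 70 x 8 mm, podium 60 x 60 mm up to 30 mm, then a plain 42 x 42 mm tower to the top, to be gripped. Sides along its x and y; z up.
- timber_c (a point): Bystander: wooden model on a plywood base 85 x 70 mm, 83 mm high, two blocks; point 40 mm above its underside on its middle.
- can_c (a point): Bystander: spray can, 60 mm across, 170 mm high; point at its centre, 85 mm up.
- glue_c (a point): Bystander: white glue bottle, 64 mm across, 160 mm high; point at its centre, 80 mm up.
There are look-alikes about, which are no part of the job. Of the things that look like the part that bears model_c, take the one that is nearest to the robot's base at the start.

How it is judged:
By the outcome, as a careful person would: the job done as asked, in the order asked, and still so for the second after the job is handed in, with the robot touching nothing.
It also fails if it takes over 69 s, if anything falls off the work surface, if the arm or the gripper's body presses on something with over 40 N, if the wrist force passes 120 N, or if a joint passes its speed limit or range.

## Working session

There is one attempt and no reset: what is moved stays moved. The work goes in short steps, Python scripts to look and compute and a tool call to move; the robot and the scene stay as the last step left them, time stands still between calls to the robot, and variables do not carry over. Pictures are saved under pics/ and viewed, at most 10 in all, crops included, and the job is handed in when it is done.

Besides the shell and the picture viewer there is one more tool, called after "Request:" by a JSON object that holds its "method" and its "body". arm_command: Moves the arm, as the interface text tells. Its arguments: {"type":"object","properties":{"steps":{"type":"array","items":{"type":"array","items":{"type":"number"}}},"force":{"type":"number"}},"required":["steps"]}

```bash
mkdir -p pics
cat > h.py <<'E'
import numpy as np, cv2
from cell import monitor, imaging, job, find_in, trace
from scipy.spatial.transform import Rotation as Rn
def ray(c,px):
    p=cv2.undistortPoints(np.array([[px]],float),c["mtx"],c["D"])[0,0]
    V=c["view"]; R=V[:3,:3]; o=-R.T@V[:3,3]; return o,R.T@np.array([p[0],p[1],1])
def onz(c,px,z):
    o,d=ray(c,px); return o+d*(z-o[2])/d[2]
def proj(c,P):
    V=c["view"]; return cv2.projectPoints(np.array(P,float).reshape(-1,1,3),cv2.Rodrigues(V[:3,:3])[0],V[:3,3],c["mtx"],c["D"])[0][:,0]
def tri(obs):
    A=np.zeros((3,3));b=np.zeros(3)
    for c,px in obs:
        o,d=ray(c,px); d=d/np.linalg.norm(d); M=np.eye(3)-np.outer(d,d); A+=M;b+=M@o
    return np.linalg.solve(A,b)
def save(n,img): cv2.imwrite(f"pics/{n}.png",cv2.cvtColor(img,cv2.COLOR_RGB2BGR))
E
python3 - <<'E'
from h import *
s=imaging.camera("scene");d=imaging.camera("side")
save("a",cv2.resize(np.vstack([s["img"],d["img"]]),(450,600)) if 0 else s["img"]);save("b",d["img"])
for n,c in(("scene",s),("side",d)):
    print(n,c["view"].round(2).tolist())
    for t in["booth","stage","handle","tab","disc","model_c","timber_c","can_c","glue_c"]:
        print(t,[(np.round(r["rect"]).tolist(),round(r["p"],2)) for r in find_in(c,t)])
E
```

```text
scene [[0.22, 0.97, -0.02, -96.49], [0.54, -0.14, -0.83, -233.48], [-0.81, 0.17, -0.55, 2416.58], [0.0, 0.0, 0.0, 1.0]]
booth [([377.0, 200.0, 107.0, 94.0], 0.82)]
stage [([332.0, 212.0, 23.0, 41.0], 0.76)]
handle [([333.0, 212.0, 22.0, 42.0], 0.92)]
tab [([331.0, 196.0, 2.0, 6.0], 0.51)]
disc [([333.0, 210.0, 22.0, 46.0], 0.76)]
model_c [([182.0, 215.0, 24.0, 34.0], 0.97), ([137.0, 221.0, 17.0, 29.0], 0.97), ([200.0, 247.0, 27.0, 38.0], 0.86)]
timber_c [([214.0, 200.0, 15.0, 23.0], 0.53)]
can_c [([343.0, 147.0, 18.0, 17.0], 0.69)]
glue_c [([238.0, 238.0, 20.0, 42.0], 0.66)]
side [[0.98, -0.22, 0.0, -568.88], [-0.12, -0.53, -0.84, 119.35], [0.19, 0.82, -0.54, 1377.94], [0.0, 0.0, 0.0, 1.0]]
booth [([263.0, 135.0, 65.0, 61.0], 0.9), ([265.0, 147.0, 58.0, 27.0], 0.42)]
stage [([264.0, 151.0, 55.0, 30.0], 0.86)]
handle [([264.0, 149.0, 62.0, 31.0], 0.7)]
tab [([244.0, 157.0, 10.0, 8.0], 0.55), ([264.0, 152.0, 53.0, 29.0], 0.51)]
disc [([263.0, 151.0, 55.0, 33.0], 0.76)]
model_c [([328.0, 237.0, 31.0, 42.0], 0.93), ([277.0, 296.0, 27.0, 44.0], 0.82), ([270.0, 252.0, 31.0, 39.0], 0.65), ([323.0, 187.0, 11.0, 24.0], 0.61)]
timber_c [([235.0, 232.0, 29.0, 33.0], 0.88), ([263.0, 148.0, 58.0, 37.0], 0.67)]
can_c [([189.0, 145.0, 13.0, 39.0], 0.88)]
glue_c [([318.0, 200.0, 22.0, 43.0], 0.58)]
```

View pics/a.png

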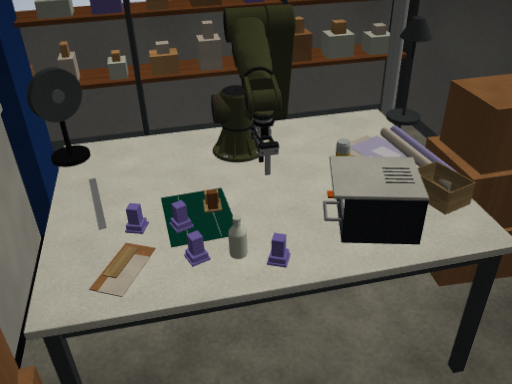

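View pics/b.png

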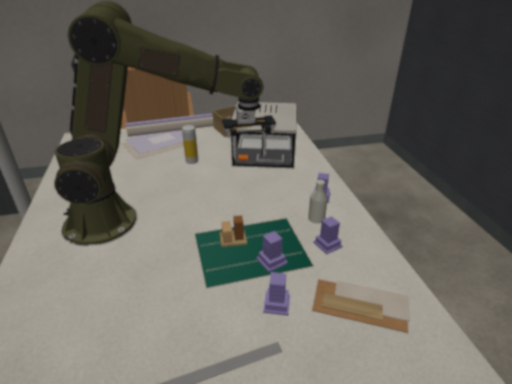

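The scene picture shows four lilac towers, at scene pixels (135,217), (181,215), (197,247) and (279,249). In the side picture they are at (277,293), (272,251), (328,235) and (323,187). The booth front faces left (-y), with the handle at scene (333,212) and the orange tab at (331,194). The can is at (343,148), the glue at (238,238) and the timber at (213,200).

Run:
```python
from h import *
s=imaging.camera("scene");d=imaging.camera("side")
for n,a,b in[("t1",(135.5,218),(277,293)),("t2",(181,215),(271,251)),("t3",(197,247),(328,236)),("t4",(279,249),(323,187)),("timber",(213,200),(234,232)),("can",(343,148),(189,145)),("glue",(238,238),(318,201)),("handle",(333,212),(264,157)),("tab",(330,194),(244,157))]:
    P=tri([(s,a),(d,b)]); print(n,P.round(),np.hypot(*P[:2]).round(),(proj(s,P)-a).round(1),(proj(d,P)-b).round(1))
def crop(c,x,y,w,h,f): return cv2.resize(c["img"][y:y+h,x:x+w],None,fx=f,fy=f,interpolation=cv2.INTER_CUBIC)
A=crop(s,300,130,130,110,4); B=crop(d,215,95,90,80,5)
C=np.zeros((560,800,3),np.uint8)
A=crop(s,310,140,115,105,3.4);B=crop(d,220,95,85,80,4.7)
C[:A.shape[0],:A.shape[1]]=A;C[:B.shape[0],400:400+B.shape[1]]=B
save("c",C[:400])
D=crop(d,215,170,140,150,4); save("d",D)
```

```text
t1 [ 525. -499.   44.] 724.0 [[-0.2  0.3]] [[-0.3 -0.4]]
t2 [ 551. -329.   44.] 642.0 [[-0.4  0.6]] [[-0.5 -0.8]]
t3 [ 753. -294.   41.] 809.0 [[-0.7  0.9]] [[-0.7 -1. ]]
t4 [842. -20.  49.] 842.0 [[-0.3  0.5]] [[-0.3 -0.4]]
timber [ 456. -193.   28.] 496.0 [[-0.4  0.6]] [[-0.4 -0.7]]
can [347. 391. 107.] 523.0 [[-1.8  4.8]] [[-2.1 -4.5]]
glue [ 774. -147.   73.] 788.0 [[ 0.3 -0.4]] [[0.3 0.4]]
handle [672. 243.  54.] 715.0 [[ 1.  -2.3]] [[1.  1.9]]
tab [581. 258.  65.] 636.0 [[ 0.  -0.1]] [[0.  0.1]]
```

View pics/c.png

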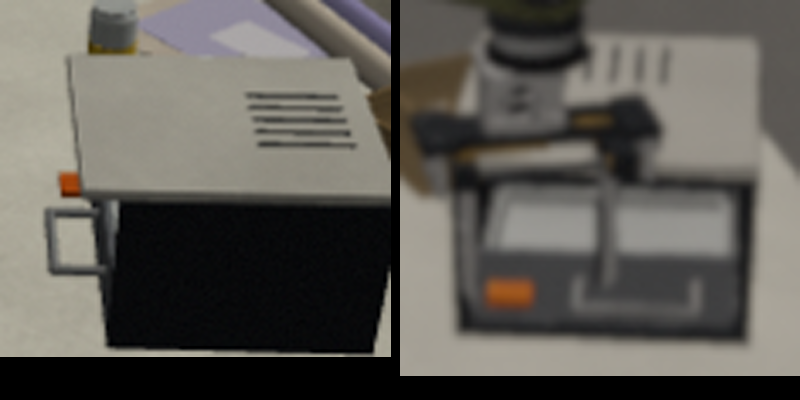

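View pics/d.png

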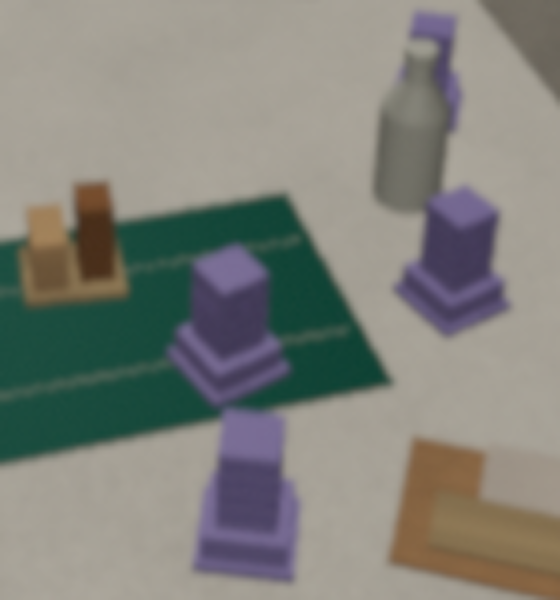

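The lilac tower nearest the base is t2, at scene (181,215) and side (271,251), r=642. The others are t1 at r=724, t3 at 809 and t4 at 842. In the crops the tower stands alone on the green mat, turned about 45°, and the booth front faces roughly -y. Next I'll fit the booth pose and read the tool state.

```bash
cat > fit.py <<'E'
from h import *
from scipy.optimize import least_squares
s=imaging.camera("scene");d=imaging.camera("side")
pts=[(s,(330.6,156.8),(-40,142,204),0),(s,(334.4,196.5),(-40,-142,204),0),(s,(323.8,201.5),(-61,55,68),1),(s,(325.3,219.4),(-61,-55,68),1),(s,(341.8,241.5),(0,-142,0),0),
(d,(232.8,165.2),(0,142,0),0),(d,(294.2,167.3),(0,-142,0),0),(d,(258.3,160.5),(-61,55,62),1),(d,(282.8,161),(-61,-55,62),1)]
def W(p,q,st):
    c,n=np.cos(p[2]),np.sin(p[2]); x=q[0]-p[3]*st
    return [p[0]+c*x-n*q[1],p[1]+n*x+c*q[1],q[2]]
f=lambda p:np.concatenate([(proj(c,W(p,q,st))[0]-px) for c,px,q,st in pts])
r=least_squares(f,[670,300,1.57,5],loss="soft_l1");print(r.x.round(3),f(r.x).reshape(-1,2).round(1).tolist())
for n,q in(("handle",(-55,0,65)),("tab",(-22,120,65)),("disc",(65,0,34))): print(n,np.round(W(r.x,q,1)))
print(proj(s,W(r.x,(-22,120,65),1)),proj(d,W(r.x,(-22,120,65),1)))
S=monitor.read_state();print(S)
print(Rn.from_euler("xyz",S["eef_rot"]).as_matrix().round(3))
E
python3 fit.py
```

```text
[680.566 265.146   1.282  -1.095] [[-0.5, 0.2], [0.4, 1.3], [0.3, -2.9], [0.2, -4.2], [0.4, 3.3], [1.6, 0.6], [2.6, 0.7], [-6.0, 0.2], [-5.1, 0.6]]
handle [665. 213.  65.]
tab [560. 279.  65.]
disc [699. 328.  34.]
[[333.15946818 190.31760561]] [[238.33280296 155.41316925]]
{'clock': 1.2, 'joints': array([-6.66038609e-02,  2.99874377e-01,  1.52100842e+00,  1.59207691e-05,
        1.32069723e+00, -6.66068217e-02]), 'qd': array([-0.00242833,  0.0001579 ,  0.00039451, -0.00115503, -0.00081886,
        0.00055613]), 'effort': array([ 2.36409374e-03, -5.31663859e+01, -3.52916944e+01,  7.09515950e-02,
        2.12626113e-02,  3.45066712e-05]), 'eef_pos': array([ 5.49987840e+02, -3.55608496e-04,  2.24456075e+02]), 'eef_rot': array([ 3.14157904e+00, -1.45513732e-05,  1.57079535e+00]), 'wrist_force': array([-0.23142825,  0.34640063,  0.4958501 ]), 'moment': array([0.02020256, 0.01576686, 0.02175725]), 'finger_force': 0.0, 'finger_gap': 94.05977006089726}
[[ 0.  1.  0.]
 [ 1. -0.  0.]
 [ 0.  0. -1.]]
```

```bash
sed -i 's/\*q\[1\]/*(q[1]+p[4]*st)/g; s/1.57,5\]/1.57,5,-30]/; s/("disc",(65,0,34))/("disc",(65,-r.x[4],34))/' fit.py
sed -i 's/^(d,(232/(d,(243.5,157.5),(-40,120,60),1),(s,(330.5,194.5),(-25,120,65),1),\n&/' fit.py
python3 fit.py | head -8
```

```text
[671.327 268.979   1.276   1.709 -34.741] [[-0.2, -1.0], [0.3, -0.3], [0.2, 0.6], [-0.1, -0.3], [0.3, 1.6], [-0.0, 1.2], [1.9, -0.8], [-0.5, 0.3], [0.4, 0.6], [-0.4, 0.6], [0.6, 1.1]]
handle [688. 205.  65.]
tab [583. 271.  65.]
disc [690. 330.  34.]
[[333.20359091 193.70972498]] [[243.86085667 155.74469647]]
{'clock': 1.3, 'joints': array([-6.66320318e-02,  2.99912708e-01,  1.52099943e+00,  6.05878490e-07,
        1.32070297e+00, -6.65931822e-02]), 'qd': array([-8.71074966e-04, -2.73753441e-04, -5.34819573e-05,  4.54510292e-04,
       -7.71916709e-04,  7.48743681e-04]), 'effort': array([-7.03966416e-04, -5.31662893e+01, -3.52915478e+01,  7.08771427e-02,
```

Request:
{"method": "arm_command", "body": {"steps": [[1, 0, -40, -60, 0], [1, 40, -90, -110, 0], [1, 90, -140, -130, 0], [1, 150, -180, -130, 0], [1, 210, -220, -130, 0], [1, 265, -260, -130, 0], [1, 320, -300, -130, 0], [1, 370, -340, -130, 0], [1, 430, -380, -130, 0], [1, 480, -420, -130, 0], [1, 530, -450, -130, 0], [1, 590, -460, -130, 0], [1, 650, -460, -130, 0], [1, 650, -460, -130, 0]]}}

```text
clock: 3.05
eef_pos: [89.1, 651.8, 354.5]
eef_rot: [3.141, -0.001, 1.571]
wrist_force: [0.7, 0.1, 0.6]
finger_gap: 94.1
finger_force: 0.0
```

Request:
{"method": "arm_command", "body": {"steps": [[1, 20, 60, 0, 0], [1, 50, 110, 0, 0], [1, 110, 130, 0, 0], [1, 170, 150, 0, 0], [1, 230, 170, 0, 0], [1, 290, 190, 0, 0], [1, 350, 210, 0, 0]]}}

```text
clock: 3.92
eef_pos: [229.8, 775.1, 299.5]
eef_rot: [3.129, -0.043, 1.571]
wrist_force: [0.5, -0.7, 0.8]
finger_gap: 94.0
finger_force: 0.0
```

```bash
python3 -c "
from h import *
S=monitor.read_state();print(S['joints'].round(3),Rn.from_euler('xyz',S['eef_rot']).as_matrix().round(3))"
```

```text
[1.237 1.011 0.235 0.002 1.852 1.237] [[-0.001  1.     0.013]
 [ 0.999 -0.     0.043]
 [ 0.043  0.013 -0.999]]
```

Request:
{"method": "arm_command", "body": {"steps": [[1, 60, 18, 0, 0], [1, 120, 36, 0, 0], [1, 180, 54, 0, 0], [1, 240, 72, 0, 0], [1, 300, 90, 0, 0], [1, 360, 108, 0, 0]]}}

```text
clock: 4.68
eef_pos: [239.6, 805.7, 238.9]
eef_rot: [3.118, -0.079, 1.572]
wrist_force: [0.0, 1.0, -0.1]
finger_gap: 93.9
finger_force: 0.0
```

```bash
python3 -c "
from h import *
S=monitor.read_state();print(S['joints'].round(3),Rn.from_euler('xyz',S['eef_rot']).as_matrix().round(3))"
```

```text
[1.237 1.086 0.235 0.004 1.738 1.238] [[-0.001  1.     0.023]
 [ 0.997 -0.001  0.079]
 [ 0.079  0.023 -0.997]]
```

Request:
{"method": "arm_command", "body": {"steps": [[1, 0, 0, -60, 0], [1, 0, 0, -120, 0], [1, 0, 0, -180, 0], [1, 0, 0, -240, 0], [1, 0, 0, -300, 0], [1, 40, 12, -340, 0], [1, 80, 24, -380, 0], [1, 120, 36, -420, 0], [1, 160, 48, -460, 0], [1, 200, 60, -500, 0], [1, 240, 72, -540, 0], [1, 280, 84, -580, 0]]}}

```text
clock: 6.18
eef_pos: [202.9, 681.3, 501.1]
eef_rot: [3.107, -0.114, 1.573]
wrist_force: [-0.6, 0.2, -0.1]
finger_gap: 94.0
finger_force: 0.0
```

```bash
python3 -c "
from h import *
S=monitor.read_state();print(S['joints'].round(3),Rn.from_euler('xyz',S['eef_rot']).as_matrix().round(3))"
```

```text
[1.228 0.741 0.236 0.007 2.046 1.231] [[-0.002  0.999  0.034]
 [ 0.993 -0.002  0.114]
 [ 0.114  0.034 -0.993]]
```

Request:
{"method": "arm_command", "body": {"steps": [[1, 150, 45, -20, 0]]}}

```text
clock: 6.3
eef_pos: [208.6, 700.0, 488.1]
eef_rot: [3.097, -0.148, 1.574]
wrist_force: [-0.3, -0.1, -0.6]
finger_gap: 94.0
finger_force: 0.0
```

Request:
{"method": "arm_command", "body": {"steps": [[1, 150, 45, -20, 0]]}}

```text
clock: 6.42
eef_pos: [214.2, 718.4, 473.0]
eef_rot: [3.089, -0.176, 1.575]
wrist_force: [-1.1, 0.0, -0.8]
finger_gap: 94.0
finger_force: 0.0
```

Request:
{"method": "arm_command", "body": {"steps": [[1, 150, 45, -20, 0]]}}

```text
clock: 6.55
eef_pos: [219.1, 734.4, 462.4]
eef_rot: [3.079, -0.208, 1.577]
wrist_force: [0.3, 0.2, -0.2]
finger_gap: 93.9
finger_force: 0.0
```

Request:
{"method": "arm_command", "body": {"steps": [[1, 150, 45, -20, 0]]}}

```text
clock: 6.68
eef_pos: [223.5, 748.9, 454.6]
eef_rot: [3.068, -0.241, 1.58]
wrist_force: [-0.1, 0.4, 0.4]
finger_gap: 94.3
finger_force: 0.0
```

```bash
python3 -c "
from h import *
S=monitor.read_state();print(S['joints'].round(3),Rn.from_euler('xyz',S['eef_rot']).as_matrix().round(3))"
```

```text
[1.23  0.816 0.236 0.013 1.838 1.235] [[-0.009  0.997  0.071]
 [ 0.971 -0.009  0.239]
 [ 0.239  0.071 -0.968]]
```

Request:
{"method": "arm_command", "body": {"steps": [[1, 150, 45, 0, 0]]}}

```text
clock: 6.8
eef_pos: [228.6, 765.5, 443.6]
eef_rot: [3.057, -0.275, 1.582]
wrist_force: [0.6, -0.3, -0.7]
finger_gap: 94.1
finger_force: 0.0
```

Request:
{"method": "arm_command", "body": {"steps": [[1, 150, 45, 0, 0]]}}

```text
clock: 6.92
eef_pos: [233.2, 780.9, 433.4]
eef_rot: [3.047, -0.308, 1.586]
wrist_force: [0.1, -0.3, 0.1]
finger_gap: 94.1
finger_force: 0.0
```

Request:
{"method": "arm_command", "body": {"steps": [[1, 150, 45, 0, 0]]}}

```text
clock: 7.05
eef_pos: [237.4, 794.8, 426.3]
eef_rot: [3.035, -0.342, 1.589]
wrist_force: [-0.2, 1.0, 0.1]
finger_gap: 93.6
finger_force: 0.0
```

Request:
{"method": "arm_command", "body": {"steps": [[1, 150, 45, 0, 0]]}}

```text
clock: 7.18
eef_pos: [241.3, 807.4, 421.8]
eef_rot: [3.024, -0.376, 1.593]
wrist_force: [-0.6, -0.5, 0.3]
finger_gap: 93.5
finger_force: 0.0
```

Request:
{"method": "arm_command", "body": {"steps": [[1, 150, 45, 0, 0]]}}

```text
clock: 7.3
eef_pos: [244.7, 818.7, 419.7]
eef_rot: [3.011, -0.411, 1.598]
wrist_force: [0.0, -0.1, 0.6]
finger_gap: 94.3
finger_force: 0.0
```

Request:
{"method": "arm_command", "body": {"steps": [[1, 150, 45, 0, 0]]}}

```text
clock: 7.42
eef_pos: [247.8, 828.9, 419.8]
eef_rot: [2.998, -0.447, 1.603]
wrist_force: [-0.4, -0.6, -0.9]
finger_gap: 93.8
finger_force: 0.0
```

Request:
{"method": "arm_command", "body": {"steps": [[1, 150, 45, 0, 0]]}}

```text
clock: 7.55
eef_pos: [250.6, 837.9, 422.1]
eef_rot: [2.985, -0.482, 1.609]
wrist_force: [1.0, 0.2, -0.0]
finger_gap: 94.0
finger_force: 0.0
```

Request:
{"method": "arm_command", "body": {"steps": [[1, 150, 45, 0, 0]]}}

```text
clock: 7.68
eef_pos: [253.0, 845.9, 426.4]
eef_rot: [2.971, -0.517, 1.616]
wrist_force: [-0.7, -0.3, 0.2]
finger_gap: 93.7
finger_force: 0.0
```

```bash
python3 -c "
from h import *
S=monitor.read_state();print(S['joints'].round(3),Rn.from_euler('xyz',S['eef_rot']).as_matrix().round(3))"
```

```text
[1.231 0.892 0.236 0.026 1.472 1.236] [[-0.039  0.988  0.147]
 [ 0.868 -0.039  0.494]
 [ 0.494  0.147 -0.857]]
```

Request:
{"method": "arm_command", "body": {"steps": [[1, 150, 45, 0, 0]]}}

```text
clock: 7.8
eef_pos: [255.1, 852.8, 432.9]
eef_rot: [2.957, -0.552, 1.623]
wrist_force: [0.0, 0.2, 0.3]
finger_gap: 93.5
finger_force: 0.0
```

Request:
{"method": "arm_command", "body": {"steps": [[1, 150, 45, 0, 0]]}}

```text
clock: 7.92
eef_pos: [256.9, 858.6, 441.3]
eef_rot: [2.941, -0.588, 1.632]
wrist_force: [0.5, -0.3, 0.8]
finger_gap: 94.1
finger_force: 0.0
```

Request:
{"method": "arm_command", "body": {"steps": [[1, 150, 45, 0, 0]]}}

```text
clock: 8.05
eef_pos: [258.4, 863.4, 451.3]
eef_rot: [2.926, -0.623, 1.64]
wrist_force: [0.6, -0.0, 0.0]
finger_gap: 93.8
finger_force: 0.0
```

```bash
cat >> h.py <<'E'
BY=1.276
def st():
    S=monitor.read_state(); R=Rn.from_euler('xyz',S['eef_rot']).as_matrix()
    return S,R,np.array(S['eef_pos'])
def to(P,turn=0):
    "tool-axis shift to world point P"
    S,R,p=st(); print("shift",(R.T@(np.array(P)-p)).round(1),"turn",turn)
def info():
    S,R,p=st(); t=np.degrees(np.arccos(-R[2,2])); az=np.degrees(np.arctan2(R[1,2],R[0,2]))
    by=np.array([-np.sin(BY),np.cos(BY),0]); v=R.T@by
    print("t",S["clock"],"tcp",p.round(1),"q",S["joints"].round(2),"tilt",t.round(1),"az",az.round(1),"turn for y||booth y",np.degrees(np.arctan2(-v[0],v[1])).round(1),"F",S["wrist_force"].round(1),"gap",S["finger_gap"].round(1))
E
python3 -c "
from h import *
info()
to((671,150,260)); to((680,180,120))"
```

```text
Traceback (most recent call last):
  File "h.py", line 27, in info
    print("t",S["clock"],"tcp",p.round(1),"q",S["joints"].round(2),"tilt",t.round(1),"az",az.round(1),"turn for y||booth y",np.degrees(np.arctan2(-v[0],v[1])).round(1),"F",S["wrist_force"].round(1),"gap",S["finger_gap"].round(1))
                                                                                                                                                                                                            ^^^^^^^^^^^^^^^^^^^^^
AttributeError: 'float' object has no attribute 'round'
```

```bash
sed -i 's/S\["finger_gap"\].round(1)/S["finger_gap"]/' h.py
python3 -c "
from h import *
info()
to((450,450,380));to((620,60,300)); to((660,120,250))"
```

```text
t 8.05 tcp [258.4 863.4 451.3] q [1.23 0.88 0.24 0.03 1.37 1.24] tilt 37.5 az 73.4 turn for y||booth y -163.2 F [ 0.6 -0.   0. ] gap 93.82457971671974
shift [-387.4  199.4 -151.2] turn 0
shift [-759.7  374.7 -285.7] turn 0
shift [-742.5  401.9 -204.1] turn 0
```

Request:
{"method": "arm_command", "body": {"steps": [[1, -55, 27, -21, 0], [1, -110, 54, -42, 0], [1, -165, 82, -63, 0], [1, -220, 109, -83, 0], [1, -275, 136, -104, 0], [1, -330, 163, -125, 0], [1, -385, 190, -146, 0], [1, -440, 217, -166, 0], [1, -495, 245, -187, 5], [1, -550, 272, -208, 10], [1, -605, 299, -229, 17], [1, -660, 326, -249, 17], [1, -710, 350, -268, 17], [1, -760, 375, -286, 17], [1, -760, 375, -286, 17]]}}

```text
clock: 9.93
eef_pos: [619.5, 59.8, 302.0]
eef_rot: [-3.139, -0.653, 1.273]
wrist_force: [0.6, 0.9, 0.5]
finger_gap: 93.6
finger_force: 0.0
```

Run:
```python
from h import *
info()
w=imaging.camera("wrist"); save("w1",w["img"])
for t in["handle","tab","stage","booth"]:
    print(t,[(np.round(r["rect"]).tolist(),round(r["p"],2)) for r in find_in(w,t)])
c,n=np.cos(BY),np.sin(BY); B=lambda q:[671.3+c*q[0]-n*q[1],269+n*q[0]+c*q[1],q[2]]
print(proj(w,[B((-61.7,20,71)),B((-61.7,-90,71)),B((-24,85,65)),B((-40,142,204)),B((-40,-142,204)),B((0,142,0))]).round())
```

```text
t 9.925 tcp [619.5  59.8 302. ] q [-0.21  0.35  1.39  0.66  1.38 -0.04] tilt 37.4 az 73.2 turn for y||booth y 179.9 F [0.6 0.9 0.5] gap 93.6297691683426
handle [([250.0, 146.0, 168.0, 69.0], 0.69)]
tab [([193.0, 161.0, 31.0, 29.0], 0.92)]
stage [([249.0, 147.0, 166.0, 70.0], 0.84)]
booth [([246.0, 92.0, 254.0, 181.0], 0.6)]
[[238. 176.]
 [312. 176.]
 [197. 156.]
 [122. 107.]
 [375. 106.]
 [173. 163.]]
```

View pics/w1.png

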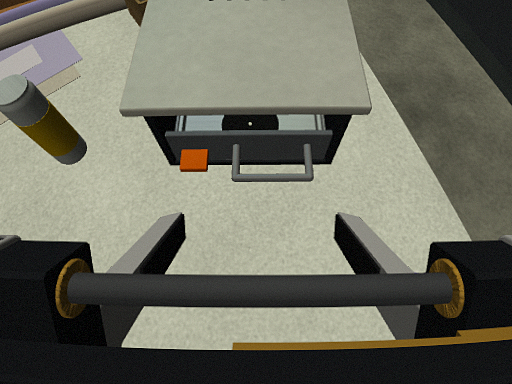

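The wrist view shows the booth front: bow handle bar from (236,178) to (310,178), orange tab at (194,160), roof front edge (120,110)–(371,108), and the pad's white dot at (250,123). The fit agrees to within about 3 px.

```bash
cat > bf.py <<'E'
from h import *
from scipy.optimize import least_squares
w=imaging.camera("wrist")
pts=[((120.5,110),(-40,142,204),0),((371,109),(-40,-142,204),0),((272.5,178),(-57,0,67),1),((194,150),(-4,120,65),1),((194,171.5),(-40,120,57),1),((250,123.5),(65,"d",34),1)]
def W(p,q,s):
    c,n=np.cos(p[2]),np.sin(p[2]); x=q[0]-p[3]*s; y=(0 if q[1]=="d" else q[1]+p[4]*s)
    return [p[0]+c*x-n*y,p[1]+n*x+c*y,q[2]]
f=lambda p:np.concatenate([(proj(w,W(p,q,s))[0]-px) for px,q,s in pts])
r=least_squares(f,[671,269,1.276,2,-35],x_scale=[1,1,.01,1,1]);print(r.x.round(3),f(r.x).reshape(-1,2).round(1).tolist())
for n,q in(("handle",(-55,0,65)),("tab",(-22,120,65)),("disc",(65,"d",34))): print(n,np.round(W(r.x,q,1)))
E
python3 bf.py
```

```text
[665.721 269.127   1.279   3.064 -34.406] [[-2.0, -0.1], [1.8, -0.8], [-0.3, 0.4], [0.6, -1.1], [-0.3, 0.2], [0.3, 0.5]]
handle [682. 204.  65.]
tab [577. 270.  65.]
disc [684. 328.  34.]
```

```bash
python3 -c "
from h import *
to((670,163,152));to((689,227,65));
u=[.288,.958,0];S,R,p=st();print((R.T@np.array(u)).round(3),(R.T@np.array([.958,-.288,0])).round(3))"
```

```text
shift [ -3.2  20.5 186.6] turn 0
shift [ -2.9  20.4 296.3] turn 0
[ 0.795 -0.003  0.607] [ 0.004  1.    -0.001]
```

Request:
{"method": "arm_command", "body": {"steps": [[0, -3, 20, 40, 0], [0, -3, 20, 90, 0], [0, -3, 20, 140, 0], [0, -3, 20, 180, 0], [0, -3, 20, 187, 0], [0, -3, 20, 187, 0]], "force": 20}}

```text
clock: 10.98
eef_pos: [669.7, 163.0, 152.4]
eef_rot: [-3.138, -0.653, 1.274]
wrist_force: [0.4, -0.3, -0.1]
finger_gap: 37.9
finger_force: 0.0
```

Run:
```python
from h import *
info(); to((689,227,65))
w=imaging.camera("wrist"); save("w2",w["img"])
print(proj(w,[(682,204,65)]))
```

```text
t 10.975 tcp [669.7 163.  152.4] q [-0.03  0.59  1.41  0.73  1.08 -0.07] tilt 37.4 az 73.3 turn for y||booth y 179.9 F [ 0.4 -0.3 -0.1] gap 37.85356052347608
shift [0.000e+00 1.000e-01 1.101e+02] turn 0
[[258.51909814 216.28383708]]
```

View pics/w2.png

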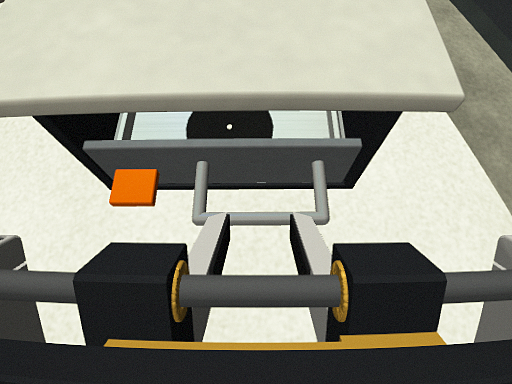

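The closing fingers stand over the bar at (260,217), against a predicted (258.5,216). Hooking and pulling now.

Request:
{"method": "arm_command", "body": {"steps": [[0, 0, 0, 20, 0], [0, 0, 0, 40, 0], [0, 0, 0, 60, 0], [0, 0, 0, 75, 0], [0, 0, 0, 90, 0], [0, 0, 0, 105, 0], [0, 0, 0, 110, 0], [0, -8, 0, 104, 0], [0, -24, 0, 92, 0], [0, -40, 0, 80, 0], [0, -56, 0, 67, 0], [0, -72, 0, 55, 0], [0, -88, 0, 43, 0], [0, -103, 0, 31, 0], [0, -115, 0, 22, 0], [0, -125, 0, 15, 0], [0, -133, 0, 8, 0], [0, -141, 0, 2, 0]]}}

```text
clock: 13.28
eef_pos: [637.3, 56.1, 64.2]
eef_rot: [-3.138, -0.653, 1.273]
wrist_force: [4.5, 2.9, 4.6]
finger_gap: 0.2
finger_force: 3.1
```

Run:
```python
from h import *
info()
```

```text
t 13.275 tcp [637.3  56.1  64.2] q [-0.21  0.66  1.54  0.77  1.05 -0.35] tilt 37.4 az 73.3 turn for y||booth y 179.9 F [4.5 2.9 4.6] gap 0.2289651281902275
```

Request:
{"method": "arm_command", "body": {"steps": [[0, -5, 0, -4, 0], [0, -9, 0, -7, 0], [0, -12, 0, -9, 0], [0, -14, 0, -11, 0], [0, -14, 0, -11, 0]]}}

```text
clock: 13.9
eef_pos: [631.5, 39.4, 63.7]
eef_rot: [-3.135, -0.652, 1.272]
wrist_force: [-0.5, 0.7, -0.3]
finger_gap: 0.4
finger_force: 0.1
```

Run:
```python
from h import *
info()
w=imaging.camera("wrist"); save("w3",w["img"])
s=imaging.camera("scene")
for t in["handle","tab","disc"]:
    print(t,[(np.round(r["rect"]).tolist(),round(r["p"],2)) for r in find_in(w,t)])
```

```text
t 13.9 tcp [631.5  39.4  63.7] q [-0.24  0.65  1.54  0.77  1.06 -0.37] tilt 37.3 az 73.5 turn for y||booth y 179.8 F [-0.5  0.7 -0.3] gap 0.3655388033078752
handle [([218.0, 135.0, 430.0, 269.0], 0.62)]
tab [([66.0, 220.0, 82.0, 61.0], 0.57)]
disc [([214.0, 138.0, 428.0, 275.0], 0.57)]
```

View pics/w3.png

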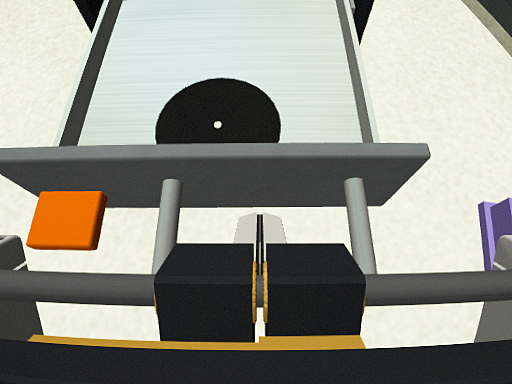

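Run:
```python
from h import *
w=imaging.camera("wrist"); c,n=np.cos(1.279),np.sin(1.279)
def out(P): v=np.array(P)[:2]-[665.72,269.13]; return round(v@[c,n],1),round(v@[-n,c],1)
for px,z in(((218,124.5),34),((85,191.5),65),((216,144),95)):
    P=onz(w,px,z);print(px,P.round(1),out(P))
```

```text
(218, 124.5) [629.9 144.9  34. ] (np.float64(-129.3), np.float64(-1.4))
(85, 191.5) [536.8  98.4  65. ] (np.float64(-200.6), np.float64(74.4))
(216, 144) [622.9  87.6  95. ] (np.float64(-186.2), np.float64(-11.2))
```

Request:
{"method": "arm_command", "body": {"steps": [[0, -3, 0, -2, 0], [0, -5, 0, -4, 0], [0, -6, 0, -5, 0]]}}

```text
clock: 14.58
eef_pos: [629.8, 34.9, 65.3]
eef_rot: [-3.135, -0.657, 1.273]
wrist_force: [10.9, 29.9, -0.6]
finger_gap: 0.2
finger_force: 12.1
```

Request:
{"method": "arm_command", "body": {"steps": [[0, 8, 0, 6, 0], [0, 10, 0, 7, 0], [0, 10, 0, -40, 0], [0, 10, 0, -90, 0], [0, 10, 0, -130, 0]]}}

```text
clock: 15.2
eef_pos: [609.0, -37.4, 175.4]
eef_rot: [-3.138, -0.652, 1.272]
wrist_force: [-0.2, -0.1, 0.3]
finger_gap: 0.9
finger_force: 0.0
```

Run:
```python
from h import *
info(); 
for P in((450,-150,380),(350,-240,430),(-180,-640,450)): to(P)
d=imaging.camera("side")
for t in["handle","tab","disc"]:
    print(t,[(np.round(r["rect"]).tolist(),round(r["p"],2)) for r in find_in(d,t)])
```

```text
t 15.2 tcp [609.  -37.4 175.4] q [-0.38  0.49  1.5   0.68  1.29 -0.32] tilt 37.3 az 73.3 turn for y||booth y 179.8 F [-0.2 -0.1  0.3] gap 0.9192199352928098
shift [   1.4 -119.9 -255.8] turn 0
shift [ -60.1 -189.4 -365.3] turn 0
shift [-475.9 -579.7 -706.1] turn 0
handle [([261.0, 169.0, 66.0, 37.0], 0.75)]
tab [([239.0, 181.0, 9.0, 6.0], 0.64)]
disc [([260.0, 171.0, 61.0, 35.0], 0.66)]
```

Request:
{"method": "arm_command", "body": {"steps": [[1, 0, -24, -51, 0], [1, 0, -48, -102, 0], [1, 0, -72, -153, 0], [1, 0, -96, -204, 0], [1, 0, -120, -256, 0], [1, -30, -155, -310, 0], [1, -60, -190, -365, 0], [1, -98, -226, -396, 0], [1, -136, -261, -427, 0], [1, -173, -297, -458, 0], [1, -211, -332, -489, 0], [1, -249, -368, -520, 0], [1, -287, -403, -551, 0], [1, -325, -439, -582, 0], [1, -363, -474, -613, 0], [1, -400, -510, -644, 0], [1, -438, -545, -675, 0], [1, -476, -580, -706, 0], [1, -476, -580, -706, 0]]}}

```text
clock: 17.77
eef_pos: [-167.0, -591.7, 417.1]
eef_rot: [-3.138, -0.642, 1.272]
wrist_force: [0.1, -0.5, 0.2]
finger_gap: 93.5
finger_force: 0.0
```

Run:
```python
from h import *
info(); S,R,p=st(); print((R.T@np.array([-.288,-.958,0])).round(3))
```

```text
t 17.775 tcp [-167.  -591.7  417.1] q [-1.9   0.92  0.24 -0.04  2.62 -1.63] tilt 36.8 az 73.3 turn for y||booth y 179.8 F [ 0.1 -0.5  0.2] gap 93.4656341137734
[-0.801  0.005 -0.599]
```

Request:
{"method": "arm_command", "body": {"steps": [[1, -130, 0, -75, 0]]}}

```text
clock: 17.9
eef_pos: [-171.0, -606.8, 393.9]
eef_rot: [-3.138, -0.614, 1.273]
wrist_force: [0.1, -0.7, -1.4]
finger_gap: 93.8
finger_force: 0.0
```

Request:
{"method": "arm_command", "body": {"steps": [[1, -130, 0, -75, 0]]}}

```text
clock: 18.02
eef_pos: [-175.4, -621.8, 365.6]
eef_rot: [-3.139, -0.597, 1.274]
wrist_force: [-0.7, -1.0, -0.2]
finger_gap: 93.6
finger_force: 0.0
```

Request:
{"method": "arm_command", "body": {"steps": [[1, -130, 0, -75, 0]]}}

```text
clock: 18.15
eef_pos: [-180.0, -634.8, 340.5]
eef_rot: [-3.139, -0.576, 1.274]
wrist_force: [-0.4, 0.2, -0.0]
finger_gap: 94.2
finger_force: 0.0
```

Request:
{"method": "arm_command", "body": {"steps": [[1, -130, 0, -75, 0]]}}

```text
clock: 18.27
eef_pos: [-184.3, -646.7, 317.9]
eef_rot: [-3.14, -0.554, 1.275]
wrist_force: [0.6, -0.4, -0.2]
finger_gap: 94.2
finger_force: 0.0
```

Request:
{"method": "arm_command", "body": {"steps": [[1, -130, 0, -65, 0]]}}

```text
clock: 18.4
eef_pos: [-188.6, -658.7, 294.8]
eef_rot: [-3.14, -0.53, 1.275]
wrist_force: [-0.7, -0.7, 0.2]
finger_gap: 94.0
finger_force: 0.0
```

Request:
{"method": "arm_command", "body": {"steps": [[1, -130, 0, -65, 0]]}}

```text
clock: 18.52
eef_pos: [-192.6, -669.7, 273.4]
eef_rot: [-3.141, -0.505, 1.275]
wrist_force: [1.4, -0.1, 0.0]
finger_gap: 93.8
finger_force: 0.0
```

Request:
{"method": "arm_command", "body": {"steps": [[1, -130, 0, -60, 0]]}}

```text
clock: 18.65
eef_pos: [-196.5, -680.4, 253.1]
eef_rot: [-3.141, -0.478, 1.275]
wrist_force: [-1.0, 0.4, 0.4]
finger_gap: 94.3
finger_force: 0.0
```

Request:
{"method": "arm_command", "body": {"steps": [[1, -130, 0, -60, 0]]}}

```text
clock: 18.77
eef_pos: [-200.2, -690.5, 235.0]
eef_rot: [-3.142, -0.45, 1.275]
wrist_force: [-0.6, 0.2, -0.0]
finger_gap: 94.4
finger_force: 0.0
```

Run:
```python
from h import *
info()
```

```text
t 18.775 tcp [-200.2 -690.5  235. ] q [-1.9   1.12  0.24 -0.02  2.24 -1.61] tilt 25.8 az 73.0 turn for y||booth y 179.9 F [-0.6  0.2 -0. ] gap 94.35807257258026
```

Request:
{"method": "arm_command", "body": {"steps": [[1, -100, 0, -120, 0]]}}

```text
clock: 18.9
eef_pos: [-201.8, -692.8, 242.8]
eef_rot: [3.141, -0.425, 1.274]
wrist_force: [-0.1, 0.1, 0.3]
finger_gap: 94.1
finger_force: 0.0
```

Request:
{"method": "arm_command", "body": {"steps": [[1, -105, 0, -110, 0]]}}

```text
clock: 19.02
eef_pos: [-204.2, -696.5, 253.3]
eef_rot: [3.141, -0.388, 1.274]
wrist_force: [-0.1, 1.0, -0.7]
finger_gap: 94.1
finger_force: 0.0
```

Request:
{"method": "arm_command", "body": {"steps": [[1, -105, 0, -100, 0]]}}

```text
clock: 19.15
eef_pos: [-206.5, -700.8, 258.0]
eef_rot: [3.141, -0.357, 1.273]
wrist_force: [0.5, 0.1, 0.1]
finger_gap: 93.8
finger_force: 0.0
```

Request:
{"method": "arm_command", "body": {"steps": [[1, -110, 0, -100, 0]]}}

```text
clock: 19.27
eef_pos: [-208.7, -705.2, 261.7]
eef_rot: [3.14, -0.328, 1.273]
wrist_force: [0.1, -0.7, 0.1]
finger_gap: 94.0
finger_force: 0.0
```

Request:
{"method": "arm_command", "body": {"steps": [[1, -110, 0, -90, 0]]}}

```text
clock: 19.4
eef_pos: [-210.9, -710.5, 264.4]
eef_rot: [3.14, -0.297, 1.273]
wrist_force: [-0.2, -0.5, 0.3]
finger_gap: 94.1
finger_force: 0.0
```

Request:
{"method": "arm_command", "body": {"steps": [[1, -115, 0, -80, 0]]}}

```text
clock: 19.52
eef_pos: [-213.4, -716.9, 264.5]
eef_rot: [3.14, -0.265, 1.273]
wrist_force: [-0.6, -0.0, -0.2]
finger_gap: 93.8
finger_force: 0.0
```

Request:
{"method": "arm_command", "body": {"steps": [[1, -115, 0, -80, 0]]}}

```text
clock: 19.65
eef_pos: [-215.7, -723.0, 266.0]
eef_rot: [3.14, -0.233, 1.273]
wrist_force: [-0.0, -0.8, -0.3]
finger_gap: 93.9
finger_force: 0.0
```

Request:
{"method": "arm_command", "body": {"steps": [[1, -115, 0, -80, 0]]}}

```text
clock: 19.77
eef_pos: [-217.8, -728.7, 270.0]
eef_rot: [3.139, -0.2, 1.273]
wrist_force: [-0.6, -1.5, -0.2]
finger_gap: 94.1
finger_force: 0.0
```

Run:
```python
from h import *
info()
```

```text
t 19.775 tcp [-217.8 -728.7  270. ] q [-1.91  1.05  0.24 -0.01  2.05 -1.61] tilt 11.5 az 72.2 turn for y||booth y 179.8 F [-0.6 -1.5 -0.2] gap 94.08000570104228
```

Request:
{"method": "arm_command", "body": {"steps": [[1, -118, 0, -75, 0]]}}

```text
clock: 19.9
eef_pos: [-220.1, -734.9, 273.5]
eef_rot: [3.139, -0.166, 1.273]
wrist_force: [0.3, 0.3, -0.3]
finger_gap: 94.0
finger_force: 0.0
```

Request:
{"method": "arm_command", "body": {"steps": [[1, -118, 0, -72, 0]]}}

```text
clock: 20.02
eef_pos: [-222.5, -741.1, 277.1]
eef_rot: [3.139, -0.132, 1.272]
wrist_force: [0.2, -0.7, 0.2]
finger_gap: 94.1
finger_force: 0.0
```

Request:
{"method": "arm_command", "body": {"steps": [[1, -118, 0, -70, 0]]}}

```text
clock: 20.15
eef_pos: [-224.6, -747.1, 281.8]
eef_rot: [3.139, -0.098, 1.272]
wrist_force: [-0.9, 0.6, -0.4]
finger_gap: 94.3
finger_force: 0.0
```

Request:
{"method": "arm_command", "body": {"steps": [[1, -118, 0, -65, 0]]}}

```text
clock: 20.27
eef_pos: [-226.9, -753.3, 286.5]
eef_rot: [3.138, -0.063, 1.272]
wrist_force: [-0.5, -0.7, -0.7]
finger_gap: 93.9
finger_force: 0.0
```

Request:
{"method": "arm_command", "body": {"steps": [[1, -118, 0, -60, 0]]}}

```text
clock: 20.4
eef_pos: [-229.2, -759.8, 290.9]
eef_rot: [3.138, -0.028, 1.272]
wrist_force: [-0.2, 0.1, 0.4]
finger_gap: 93.8
finger_force: 0.0
```

Request:
{"method": "arm_command", "body": {"steps": [[1, -60, 0, -30, 0]]}}

```text
clock: 20.52
eef_pos: [-231.4, -765.9, 296.4]
eef_rot: [3.138, 0.007, 1.272]
wrist_force: [-0.5, -0.3, -0.3]
finger_gap: 94.1
finger_force: 0.0
```

Run:
```python
from h import *
info();to((300,-420,400));to((551,-329,300))
```

```text
t 20.525 tcp [-231.4 -765.9  296.4] q [-1.91  1.01  0.24  0.    1.89 -1.61] tilt 0.4 az -78.4 turn for y||booth y 179.8 F [-0.5 -0.3 -0.3] gap 94.11712372586202
shift [ 486.3  406.4 -105.4] turn 0
shift [647.9 619.1  -5.7] turn 0
```

Request:
{"method": "arm_command", "body": {"steps": [[1, 43, 41, 0, 0], [1, 86, 82, 0, 0], [1, 129, 123, 0, 0], [1, 172, 164, 0, 0], [1, 215, 205, 0, 0], [1, 258, 246, 0, 0], [1, 301, 287, 0, 0], [1, 344, 328, 0, 0], [1, 387, 369, 0, 0], [1, 430, 410, 0, 0], [1, 473, 451, 0, 0], [1, 516, 492, 0, 0], [1, 559, 533, 0, 0], [1, 602, 574, 0, 0], [1, 648, 619, 0, 0], [1, 648, 619, 0, 0]]}}

```text
clock: 22.52
eef_pos: [553.8, -326.0, 294.8]
eef_rot: [3.138, 0.004, 1.276]
wrist_force: [-0.2, -1.1, -0.3]
finger_gap: 94.3
finger_force: 0.0
```

Run:
```python
from h import *
info()
w=imaging.camera("wrist"); save("w4",w["img"])
for r in trace(w,"model_c"):
    print(np.round(r["rect"]),round(r["p"],2))
print(proj(w,[(551,-329,100),(551,-329,0)]))
```

```text
t 22.525 tcp [ 553.8 -326.   294.8] q [-0.59  0.48  1.12 -0.    1.54 -0.29] tilt 0.3 az -63.5 turn for y||booth y -180.0 F [-0.2 -1.1 -0.3] gap 94.2948066410158
[259. 168.  66.  64.] 0.77
[274. 279.  47.  69.] 0.58
[[256.43267499 175.78452414]
 [256.73931529 162.88478111]]
```

View pics/w4.png

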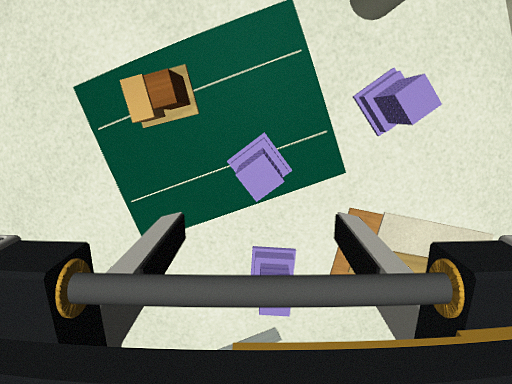

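The wrist view shows the chosen tower on the green mat: top face corners about (235,169), (263,149), (285,180) and (257,202), so its centre is near (260,175). The timber model is at (158,95), and other towers are at (408,100) and (273,278).

Run:
```python
from h import *
w=imaging.camera("wrist")
hsv=cv2.cvtColor(w["img"],cv2.COLOR_RGB2HSV); roi=np.zeros((384,512),bool); roi[125:215,220:300]=1
pur=roi&(hsv[...,0]>115)&(hsv[...,0]<150)&(hsv[...,1]>50)
v=hsv[...,2]; print(np.percentile(v[pur],[5,25,50,75,95]))
th=(np.percentile(v[pur],95)+np.percentile(v[pur],50))/2
m=(pur&(v>np.percentile(v[pur],95)-12)).astype(np.uint8)
m=cv2.morphologyEx(m,cv2.MORPH_OPEN,np.ones((5,5)))
n,l,s,c=cv2.connectedComponentsWithStats(m); k=1+np.argmax(s[1:,4])
box=cv2.boxPoints(cv2.minAreaRect(np.argwhere(l==k)[:,::-1].astype(np.float32)))
P=np.array([onz(w,p,100) for p in box]); print(box.round().tolist(),s[k])
print(P.round(1).tolist(),P.mean(0).round(1)); 
for i in range(4):
    e=P[(i+1)%4]-P[i]; print(np.linalg.norm(e).round(1),np.degrees(np.arctan2(e[1],e[0])).round(1))
to(list(P.mean(0)[:2])+[200])
```

```text
[145.65 201.   204.   207.   215.  ]Traceback (most recent call last):
  File "<stdin>", line 9, in <module>
    return _wrapfunc(a, 'argmax', axis=axis, out=out, **kwds)
    return bound(*args, **kwds)
ValueError: attempt to get argmax of an empty sequence
```

Run:
```python
from h import *
w=imaging.camera("wrist")
P=np.array([onz(w,p,100) for p in [(235,169),(263,149),(285,180),(257,202)]])
print(P.round(1).tolist(),P.mean(0).round(1)); 
for i in range(4):
    e=P[(i+1)%4]-P[i]; print(np.linalg.norm(e).round(1),np.degrees(np.arctan2(e[1],e[0])).round(1))
S,R,p=st(); print("tool y az",np.degrees(np.arctan2(R[1,1],R[0,1])))
to(list(P.mean(0)[:2])+[180])
c=cv2.resize(w["img"][120:220,200:320],None,fx=5,fy=5,interpolation=cv2.INTER_CUBIC);save("w5",c)
```

```text
[[525.7, -316.8, 100.0], [564.6, -303.9, 100.0], [579.0, -347.3, 100.0], [538.6, -363.6, 100.0]] [ 552.  -332.9  100. ]
40.9 18.4
45.7 -71.7
43.5 -158.0
48.6 105.4
tool y az -17.18616575180624
shift [ -2.3   2.2 115.8] turn 0
```

View pics/w5.png

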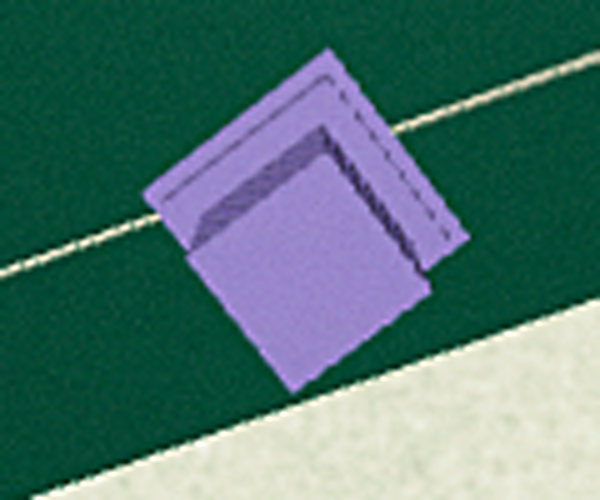

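The close crop gives top corners at (237.4,170.6), (265.4,150.4), (286.4,177.4) and (258.6,199). It is a single tower on the mat, which confirms the choice.

Run:
```python
from h import *
w=imaging.camera("wrist")
P=np.array([onz(w,p,100) for p in [(237.4,170.6),(265.4,150.4),(286.4,177.4),(258.6,199)]])
print(P.mean(0).round(1)); 
for i in range(4):
    e=P[(i+1)%4]-P[i]; print(np.linalg.norm(e).round(1),np.degrees(np.arctan2(e[1],e[0])).round(1))
to(list(P.mean(0)[:2])+[73])
```

```text
[ 554.1 -333.1  100. ]
41.1 18.7
41.2 -69.2
42.9 -158.4
43.3 108.5
shift [ -1.3   4.  222.9] turn 0
```

Request:
{"method": "arm_command", "body": {"steps": [[1, -1, 4, 20, -10], [1, -1, 4, 50, -20], [1, -1, 4, 80, -30], [1, -1, 4, 100, -37], [1, -1, 4, 110, -37]]}}

```text
clock: 23.4
eef_pos: [553.9, -331.9, 184.9]
eef_rot: [-3.141, 0.005, 1.915]
wrist_force: [0.3, -0.6, 0.9]
finger_gap: 94.0
finger_force: 0.0
```

Run:
```python
from h import *
info();S,R,p=st(); print("tool y az",np.degrees(np.arctan2(R[1,1],R[0,1]))); to((554,-333,72))
```

```text
t 23.4 tcp [ 553.9 -331.9  184.9] q [-0.6   0.54  1.27 -0.    1.32 -0.94] tilt 0.3 az -72.2 turn for y||booth y -143.4 F [ 0.3 -0.6  0.9] gap 93.9770095557347
tool y az 19.748206397757855
shift [ -0.4  -0.2 112.9] turn 0
```

Request:
{"method": "arm_command", "body": {"steps": [[1, 0, 0, 40, 0], [1, 0, 0, 80, 0], [1, 0, 0, 105, 0], [1, 0, 0, 113, 0], [0, 0, 0, 113, 0], [0, 0, 0, 113, 0], [0, 0, 0, 113, 0], [0, 0, 0, 113, 0], [0, 0, 0, 113, 0], [0, 0, 0, 113, 0], [0, 0, 0, 113, 0]], "force": 25}}

```text
clock: 24.78
eef_pos: [555.0, -331.9, 72.5]
eef_rot: [3.142, 0.006, 1.918]
wrist_force: [-2.7, -0.9, 1.1]
finger_gap: 41.9
finger_force: 25.0
```

Request:
{"method": "arm_command", "body": {"steps": [[0, 0, 0, -20, 0], [0, 0, 0, -60, 0], [0, 0, 0, -110, 0], [0, 0, 0, -150, 0]]}}

```text
clock: 25.28
eef_pos: [554.8, -330.9, 226.0]
eef_rot: [3.14, 0.008, 1.918]
wrist_force: [0.2, -1.0, -3.3]
finger_gap: 41.9
finger_force: 25.0
```

Run:
```python
from h import *
info(); to((630,145,180)); to((500,0,220))
```

```text
t 25.275 tcp [ 554.8 -330.9  226. ] q [-0.59  0.51  1.22 -0.    1.4  -0.94] tilt 0.4 az -58.4 turn for y||booth y -143.2 F [ 0.2 -1.  -3.3] gap 41.917833948917725
shift [422.3 232.5  43.1] turn 0
shift [329.9  61.    3.6] turn 0
```

```bash
python3 -c "
from h import *
to((600,45,220))"
```

```text
shift [338.2 170.3   3.7] turn 0
```

Request:
{"method": "arm_command", "body": {"steps": [[0, 30, 15, 0, 4], [0, 70, 35, 0, 10], [0, 115, 58, 0, 17], [0, 165, 83, 0, 24], [0, 215, 108, 0, 31], [0, 265, 134, 0, 37], [0, 310, 156, 0, 37], [0, 333, 168, 0, 37], [0, 338, 170, 4, 37], [0, 338, 170, 4, 37]]}}

```text
clock: 26.52
eef_pos: [599.5, 44.2, 216.6]
eef_rot: [3.138, 0.005, 1.272]
wrist_force: [1.0, -0.2, -3.1]
finger_gap: 41.9
finger_force: 25.0
```

Run:
```python
from h import *
info()
w=imaging.camera("wrist"); save("w6",w["img"])
for P in[(630,145,34)]: print(proj(w,[P]))
g=w["img"].astype(int)
u,v=proj(w,[(630,145,34)])[0].astype(int)
sub=g[v-30:v+30,u-30:u+30].sum(2); print(sub.shape)
m=np.argwhere(sub>450)+[v-30,u-30]
# white blob inside the dark pad
dark=(g.sum(2)<150).astype(np.uint8); cs=cv2.findContours(dark,cv2.RETR_CCOMP,cv2.CHAIN_APPROX_NONE)
for c,hh in zip(cs[0],cs[1][0]):
    if hh[3]>=0 and 4<len(c)<60: print("hole",c.reshape(-1,2).mean(0),len(c),onz(w,c.reshape(-1,2).mean(0),34).round(1))
for t in["disc","tab"]: print(t,[(np.round(r["rect"]).tolist(),round(r["p"],2)) for r in find_in(w,t)])
```

```text
t 26.525 tcp [599.5  44.2 216.6] q [ 0.02  0.42  1.38 -0.01  1.34  0.32] tilt 0.3 az -71.6 turn for y||booth y 179.8 F [ 1.  -0.2 -3.1] gap 41.85346827358601
[[257.49612672  79.23605356]]
(60, 60)
hole [187.  332.5] 6 [ 443.5 -134.5   34. ]
hole [211.65909091 308.90909091] 44 [ 488.5 -108.7   34. ]
hole [184.28571429 307.71428571] 7 [454.4 -96.7  34. ]
hole [172.15384615 308.76923077] 13 [438.3 -93.8  34. ]
hole [175.71428571 273.28571429] 7 [462.3 -46.2  34. ]
hole [176.  263.5] 10 [467.7 -33.5  34. ]
hole [257.5   83.55] 20 [628.7 140.7  34. ]
hole [152.5 102. ] 6 [512.2 157.1  34. ]
disc [([258.0, 103.0, 268.0, 206.0], 0.87)]
tab [([178.0, 165.0, 43.0, 35.0], 0.97)]
```

View pics/w6.png

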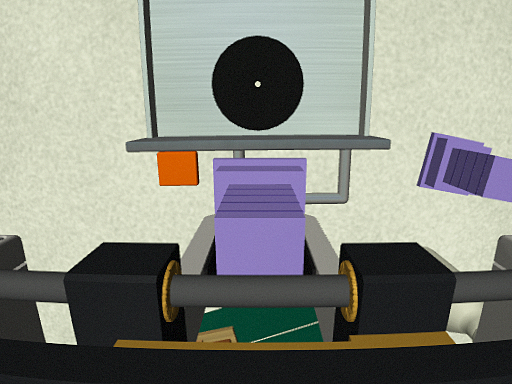

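The wrist view shows the tower held upright. The pad's white dot is at (257.5,83.5), which gives about (629,141), and the orange tab is up at (178,168).

```bash
python3 -c "
from h import *
to((629.2,142,115));to((629.2,142,107))"
```

```text
shift [103.2  -1.3 101.3] turn 0
shift [103.2  -1.4 109.3] turn 0
```

Request:
{"method": "arm_command", "body": {"steps": [[0, 35, 0, 0, 0], [0, 75, -1, 0, 0], [0, 98, -1, 10, 0], [0, 103, -1, 40, 0], [0, 103, -1, 70, 0], [0, 103, -1, 90, 0], [0, 103, -1, 101, 0], [0, 103, -1, 105, 0], [0, 103, -1, 107, 0], [0, 103, -1, 107, 0]]}}

```text
clock: 27.92
eef_pos: [629.5, 142.8, 109.7]
eef_rot: [3.137, 0.004, 1.272]
wrist_force: [-0.3, 0.1, -2.1]
finger_gap: 41.9
finger_force: 25.0
```

Run:
```python
from h import *
info()
s=imaging.camera("scene");d=imaging.camera("side")
print(proj(s,[(629,142,0)]),proj(d,[(629,142,34)]))
S=cv2.resize(s["img"][120:240,240:370],None,fx=3,fy=3,interpolation=cv2.INTER_CUBIC);D=cv2.resize(d["img"][80:200,200:330],None,fx=3,fy=3,interpolation=cv2.INTER_CUBIC)
save("w7",np.hstack([S,D]))
```

```text
t 27.925 tcp [629.5 142.8 109.7] q [ 0.17  0.62  1.34 -0.01  1.18  0.47] tilt 0.4 az -59.7 turn for y||booth y 179.8 F [-0.3  0.1 -2.1] gap 41.85278439431466
[[304.85553036 218.52783106]] [[260.62472244 175.20668697]]
```

View pics/w7.png

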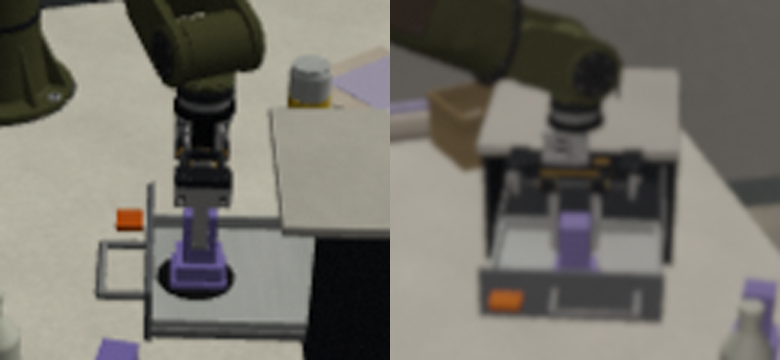

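The tower hangs centred over the pad in both views: scene crop pad centre about (196,277), tower base centre about (198,275). Lowering gently now.

Request:
{"method": "arm_command", "body": {"steps": [[0, 0, 0, 1, 0], [0, 0, 0, 2, 0], [0, 0, 0, 2, 0]]}}

```text
clock: 28.4
eef_pos: [629.2, 142.8, 106.9]
eef_rot: [3.138, 0.005, 1.272]
wrist_force: [-0.5, -0.4, -1.5]
finger_gap: 41.8
finger_force: 25.0
```

Request:
{"method": "arm_command", "body": {"steps": [[0, 0, 0, 1, 0], [0, 0, 0, 1, 0]]}}

```text
clock: 28.65
eef_pos: [629.4, 142.8, 106.6]
eef_rot: [3.138, 0.004, 1.272]
wrist_force: [-2.6, -0.2, 3.7]
finger_gap: 42.1
finger_force: 25.0
```

Request:
{"method": "arm_command", "body": {"steps": [[0, 0, 0, 1, 0], [0, 0, 0, 1, 0]]}}

```text
clock: 28.9
eef_pos: [629.5, 142.9, 106.5]
eef_rot: [3.137, 0.004, 1.272]
wrist_force: [-4.9, -0.3, 12.9]
finger_gap: 42.2
finger_force: 25.0
```

Request:
{"method": "arm_command", "body": {"steps": [[0, 0, 0, -1, 0], [0.62, 0, 0, -1.3, 0], [0.62, 0, 0, -1.3, 0], [0.75, 0, 0, -1.3, 0], [0.85, 0, 0, -2, 0], [1, 0, 0, -2, 0], [1, 0, 0, -20, 0], [1, 0, 0, -60, 0], [1, 0, 0, -110, 0], [1, -60, 0, -130, 0], [1, -100, 0, -130, 0]]}}

```text
clock: 30.28
eef_pos: [599.5, 46.5, 239.0]
eef_rot: [3.134, 0.003, 1.272]
wrist_force: [0.3, -0.4, 0.6]
finger_gap: 94.1
finger_force: 0.0
```

Run:
```python
from h import *
info()
w=imaging.camera("wrist"); save("w8",w["img"])
print(proj(w,[(629,142,34),(577-.288*190,270-.958*190,65)]))
for t in["tab","model_c"]: print(t,[(np.round(r["rect"]).tolist(),round(r["p"],2)) for r in find_in(w,t)])
p=onz(w,find_in(w,"tab")[0]["rect"][:2],63); print(p)
to((-0,0,0)); to((258*.75,863*.75,480))
```

```text
t 30.275 tcp [599.5  46.5 239. ] q [ 0.02  0.4   1.35 -0.01  1.38  0.32] tilt 0.5 az -39.4 turn for y||booth y 179.8 F [ 0.3 -0.4  0.6] gap 94.07029099065957
[[257.18241097  86.46072205]
 [180.26450928 161.70075063]]
tab [([183.0, 166.0, 40.0, 34.0], 0.94)]
model_c [([459.0, 165.0, 106.0, 68.0], 0.74), ([258.0, 81.0, 67.0, 68.0], 0.7)]
[522.81280314  82.25697685  63.        ]
shift [-221.7 -560.   234.9] turn 0
shift [ 451.9 -564.  -247.8] turn 0
```

View pics/w8.png

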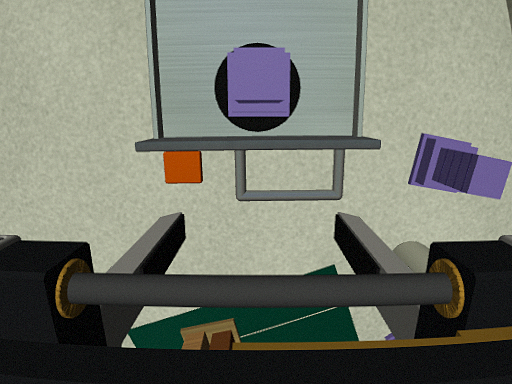

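The tower stands upright on the pad: base about (259,87) against pad centre (257.5,87). The tab is up at (183,166). Next I tilt again at azimuth 73°.

Request:
{"method": "arm_command", "body": {"steps": [[0, -10, -35, -40, 0], [0, 20, -85, -65, 0], [0, 57, -130, -85, 0], [0, 95, -174, -103, 0], [0, 133, -217, -121, 0], [0, 171, -260, -139, 0], [0, 209, -303, -157, 0], [0, 247, -346, -175, 0], [0, 285, -389, -193, 0], [0, 323, -432, -211, 0], [0, 361, -475, -229, 0], [0, 405, -520, -245, 0], [0, 460, -564, -248, 0], [0, 520, -564, -248, 0]], "force": 20}}

```text
clock: 32.22
eef_pos: [202.6, 677.8, 467.5]
eef_rot: [3.138, -0.012, 1.276]
wrist_force: [0.1, -0.5, 0.2]
finger_gap: 0.7
finger_force: 0.0
```

Request:
{"method": "arm_command", "body": {"steps": [[0, 155, 0, -20, 0]]}}

```text
clock: 32.35
eef_pos: [210.2, 698.8, 439.5]
eef_rot: [3.139, -0.025, 1.275]
wrist_force: [0.0, 0.2, -0.4]
finger_gap: 0.6
finger_force: 0.0
```

Request:
{"method": "arm_command", "body": {"steps": [[0, 155, 0, -20, 0]]}}

```text
clock: 32.48
eef_pos: [216.5, 715.8, 428.6]
eef_rot: [3.138, -0.067, 1.274]
wrist_force: [0.7, 0.3, 0.5]
finger_gap: 0.4
finger_force: 0.0
```

Request:
{"method": "arm_command", "body": {"steps": [[0, 155, 0, -20, 0]]}}

```text
clock: 32.6
eef_pos: [221.8, 731.9, 415.5]
eef_rot: [3.138, -0.101, 1.274]
wrist_force: [0.1, 0.7, 0.5]
finger_gap: 0.3
finger_force: 0.0
```

Request:
{"method": "arm_command", "body": {"steps": [[0, 155, 0, -20, 0]]}}

```text
clock: 32.72
eef_pos: [226.6, 747.1, 404.0]
eef_rot: [3.138, -0.135, 1.274]
wrist_force: [0.4, 0.4, -0.4]
finger_gap: 0.6
finger_force: 0.0
```

Request:
{"method": "arm_command", "body": {"steps": [[0, 155, 0, -20, 0]]}}

```text
clock: 32.85
eef_pos: [231.0, 761.0, 394.7]
eef_rot: [3.138, -0.17, 1.274]
wrist_force: [-0.6, -0.3, -1.1]
finger_gap: 0.1
finger_force: 0.0
```

Request:
{"method": "arm_command", "body": {"steps": [[0, 155, 0, -20, 0]]}}

```text
clock: 32.98
eef_pos: [235.0, 773.8, 387.8]
eef_rot: [3.138, -0.205, 1.274]
wrist_force: [0.6, -0.7, -0.3]
finger_gap: 0.1
finger_force: 0.0
```

Request:
{"method": "arm_command", "body": {"steps": [[0, 155, 0, -20, 0]]}}

```text
clock: 33.1
eef_pos: [238.7, 785.6, 383.4]
eef_rot: [3.139, -0.241, 1.274]
wrist_force: [0.2, -0.6, -0.6]
finger_gap: 0.7
finger_force: 0.0
```

Request:
{"method": "arm_command", "body": {"steps": [[0, 155, 0, -10, 0]]}}

```text
clock: 33.22
eef_pos: [242.5, 797.9, 378.1]
eef_rot: [3.139, -0.277, 1.274]
wrist_force: [0.2, -0.0, 0.6]
finger_gap: 0.6
finger_force: 0.0
```

```bash
python3 -c "
from h import *
info()"
```

```text
t 33.225 tcp [242.5 797.9 378.1] q [1.23 0.92 0.23 0.01 1.71 1.53] tilt 15.9 az 72.4 turn for y||booth y 179.9 F [ 0.2 -0.   0.6] gap 0.6433428104423392
```

Request:
{"method": "arm_command", "body": {"steps": [[0, 155, 0, 0, 0]]}}

```text
clock: 33.35
eef_pos: [246.5, 810.8, 371.6]
eef_rot: [3.139, -0.314, 1.274]
wrist_force: [-0.4, -0.2, 0.3]
finger_gap: 0.2
finger_force: 0.0
```

Request:
{"method": "arm_command", "body": {"steps": [[0, 155, 0, 0, 0]]}}

```text
clock: 33.48
eef_pos: [250.2, 822.5, 367.1]
eef_rot: [3.139, -0.35, 1.275]
wrist_force: [0.6, 0.1, 0.7]
finger_gap: 1.0
finger_force: 0.0
```

Request:
{"method": "arm_command", "body": {"steps": [[0, 155, 0, 0, 0]]}}

```text
clock: 33.6
eef_pos: [253.5, 833.2, 365.3]
eef_rot: [3.139, -0.387, 1.275]
wrist_force: [0.3, 0.1, -0.6]
finger_gap: 0.5
finger_force: 0.0
```

Request:
{"method": "arm_command", "body": {"steps": [[0, 155, 0, 0, 0]]}}

```text
clock: 33.72
eef_pos: [256.5, 842.8, 365.9]
eef_rot: [3.139, -0.424, 1.275]
wrist_force: [-0.8, -0.0, 0.1]
finger_gap: 0.3
finger_force: 0.0
```

Request:
{"method": "arm_command", "body": {"steps": [[0, 155, 0, 0, 0]]}}

```text
clock: 33.85
eef_pos: [259.2, 851.4, 368.7]
eef_rot: [3.139, -0.461, 1.275]
wrist_force: [0.3, 0.9, -0.1]
finger_gap: 0.5
finger_force: 0.0
```

Request:
{"method": "arm_command", "body": {"steps": [[0, 155, 0, 0, 0]]}}

```text
clock: 33.98
eef_pos: [261.9, 859.1, 373.7]
eef_rot: [3.138, -0.499, 1.275]
wrist_force: [-0.4, -0.3, -0.1]
finger_gap: 0.8
finger_force: 0.0
```

Request:
{"method": "arm_command", "body": {"steps": [[0, 155, 0, 0, 0]]}}

```text
clock: 34.1
eef_pos: [264.6, 865.7, 380.9]
eef_rot: [3.138, -0.537, 1.275]
wrist_force: [0.8, -0.3, -0.1]
finger_gap: 0.4
finger_force: 0.0
```

Request:
{"method": "arm_command", "body": {"steps": [[0, 155, 0, 0, 0]]}}

```text
clock: 34.22
eef_pos: [266.9, 871.3, 389.7]
eef_rot: [3.138, -0.574, 1.274]
wrist_force: [0.6, 0.3, 0.3]
finger_gap: 0.3
finger_force: 0.0
```

Request:
{"method": "arm_command", "body": {"steps": [[0, 155, 0, 0, 0]]}}

```text
clock: 34.35
eef_pos: [268.6, 876.1, 400.1]
eef_rot: [3.138, -0.611, 1.274]
wrist_force: [0.3, -0.4, 1.4]
finger_gap: 1.0
finger_force: 0.0
```

Request:
{"method": "arm_command", "body": {"steps": [[0, 155, 0, 0, 0]]}}

```text
clock: 34.48
eef_pos: [269.9, 880.0, 412.0]
eef_rot: [3.138, -0.647, 1.274]
wrist_force: [-0.6, -0.4, 0.0]
finger_gap: 0.7
finger_force: 0.0
```

Request:
{"method": "arm_command", "body": {"steps": [[0, 155, 0, 0, 0]]}}

```text
clock: 34.6
eef_pos: [270.8, 883.1, 425.3]
eef_rot: [3.138, -0.683, 1.275]
wrist_force: [-0.2, 0.3, -0.8]
finger_gap: -0.1
finger_force: 0.0
```

Request:
{"method": "arm_command", "body": {"steps": [[0, 155, 0, 0, 0]]}}

```text
clock: 34.72
eef_pos: [271.5, 885.2, 439.9]
eef_rot: [3.138, -0.719, 1.275]
wrist_force: [-0.2, 0.6, 0.5]
finger_gap: 0.5
finger_force: 0.0
```

```bash
python3 -c "
from h import *
info();to((430,300,330));to((490,-30,190))"
```

```text
t 34.725 tcp [271.5 885.2 439.9] q [1.23 0.91 0.24 0.03 1.28 1.53] tilt 41.2 az 72.7 turn for y||booth y 179.9 F [-0.2  0.6  0.5] gap 0.5319162640419784
shift [-458.7  323.4 -254.3] turn 0
shift [-775.3  477.4 -344.7] turn 0
```

Request:
{"method": "arm_command", "body": {"steps": [[0, -48, 30, -21, 0], [0, -97, 60, -43, 0], [0, -145, 89, -65, 0], [0, -194, 119, -86, 0], [0, -242, 149, -108, 0], [0, -291, 179, -129, 0], [0, -339, 209, -151, 0], [0, -388, 239, -172, 0], [0, -436, 268, -194, 0], [0, -485, 298, -215, 0], [0, -533, 328, -237, 0], [0, -582, 358, -258, 0], [0, -630, 388, -280, 0], [0, -679, 418, -302, 0], [0, -727, 447, -323, 0], [0, -765, 470, -340, 0], [0, -775, 477, -345, 0], [0, -775, 477, -345, 0]]}}

```text
clock: 36.98
eef_pos: [490.0, -32.9, 190.8]
eef_rot: [3.137, -0.716, 1.271]
wrist_force: [-0.0, 0.2, 0.3]
finger_gap: 0.2
finger_force: 0.0
```

Run:
```python
from h import *
info()
w=imaging.camera("wrist"); save("w9",w["img"])
hsv=cv2.cvtColor(w["img"],cv2.COLOR_RGB2HSV)
m=((hsv[...,0]<18)&(hsv[...,1]>200)&(hsv[...,2]>120)).astype(np.uint8); m[230:]=0
n,l,s,c=cv2.connectedComponentsWithStats(m);k=1+np.argmax(s[1:,4]);print(s[k],c[k])
m=(l==k)
for t in["tab"]: print(t,[(np.round(r["rect"]).tolist(),round(r["p"],2)) for r in find_in(w,t)])
x,y,ww,hh,_=s[k]
for px in((x+ww/2,y),(x+ww/2,y+hh)): print(px,onz(w,px,65).round(1),onz(w,px,55).round(1))
S,R,p=st(); print(R.round(3).tolist())
```

```text
t 36.975 tcp [490.  -32.9 190.8] q [-0.48  0.25  1.82  0.73  1.31 -0.47] tilt 41.0 az 72.5 turn for y||booth y 179.8 F [-0.   0.2  0.3] gap 0.2457611891560057
[237 159  37  27 997] [255.         172.02607823]
tab [([256.0, 174.0, 38.0, 33.0], 0.83)]
(np.float64(255.5), np.int32(159)) [527.5  97.9  65. ] [529.3 104.2  55. ]
(np.float64(255.5), np.int32(186)) [517.2  64.4  65. ] [518.7  69.5  55. ]
[[0.22, 0.955, 0.196], [0.721, -0.295, 0.627], [0.657, 0.004, -0.754]]
```

```bash
python3 -c "
from h import *
to((521,77,100));to((521,77,76))
S,R,p=st();print((R.T@np.array([.288,.958,0])).round(3),(R.T@np.array([0,0,-1])).round(3))"
```

```text
shift [ 24.3  -1.9 142.6] turn 0
shift [  8.5  -2.  160.7] turn 0
[ 0.754 -0.007  0.657] [-0.657 -0.004  0.754]
```

View pics/w9.png

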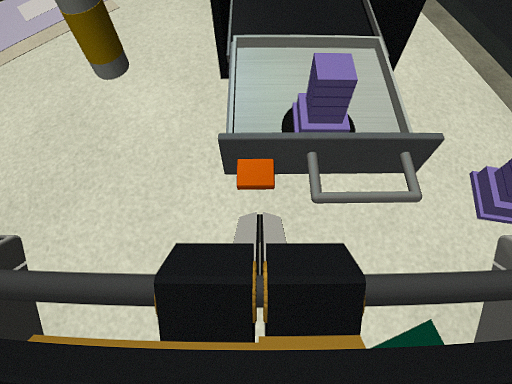

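The wrist view shows the tower upright on the pad and the tab at (255,172), right in front of the fingers. I've now viewed 13 pictures, over the limit of 10, so from here I'll work from numbers only.

Request:
{"method": "arm_command", "body": {"steps": [[0, 8, 0, 40, 0], [0, 20, -1, 90, 0], [0, 24, -2, 130, 0], [0, 24, -2, 143, 0], [0, 17, -2, 151, 0], [0, 12, -2, 157, 0], [0, 9, -2, 160, 0], [0, 8.5, -2, 161, 0]]}}

```text
clock: 38.08
eef_pos: [521.0, 76.7, 75.8]
eef_rot: [3.137, -0.717, 1.274]
wrist_force: [-1.6, 0.8, 6.6]
finger_gap: 0.2
finger_force: 2.2
```

```bash
python3 -c "
from h import *
info()"
```

```text
t 38.075 tcp [521.   76.7  75.8] q [-0.25  0.44  1.89  0.9   0.99 -0.54] tilt 41.1 az 72.6 turn for y||booth y 179.9 F [-1.6  0.8  6.6] gap 0.2064757233418441
```

Request:
{"method": "arm_command", "body": {"steps": [[0, -0.7, 0, 0.8, 0], [0, -1, 0, 1, 0], [0, 2, 0, 3.6, 0], [0, 5, 0, 6.2, 0]]}}

```text
clock: 38.58
eef_pos: [523.3, 84.7, 74.2]
eef_rot: [3.137, -0.716, 1.275]
wrist_force: [-0.7, -2.2, 4.4]
finger_gap: 0.6
finger_force: 2.4
```

Request:
{"method": "arm_command", "body": {"steps": [[0, 3, 0, 2.6, 0], [0, 5, 0, 4.4, 0]]}}

```text
clock: 38.83
eef_pos: [525.2, 91.3, 74.2]
eef_rot: [3.137, -0.717, 1.275]
wrist_force: [-1.2, -2.2, 5.4]
finger_gap: 0.5
finger_force: 2.4
```

```bash
python3 -c "
from h import *
info()"
```

```text
t 38.825 tcp [525.2  91.3  74.2] q [-0.22  0.45  1.89  0.91  0.97 -0.52] tilt 41.1 az 72.7 turn for y||booth y 180.0 F [-1.2 -2.2  5.4] gap 0.48586369004177
```

Request:
{"method": "arm_command", "body": {"steps": [[0, 4, 0, 3.5, 0], [0, 9, 0, 7.8, 0], [0, 15, 0, 13, 0], [0, 21, 0, 18.3, 0], [0, 27, 0, 23.5, 0]]}}

```text
clock: 39.45
eef_pos: [535.7, 125.9, 74.1]
eef_rot: [3.138, -0.717, 1.275]
wrist_force: [-1.8, -2.1, 4.7]
finger_gap: 0.4
finger_force: 2.4
```

Run:
```python
from h import *
info()
s=imaging.camera("scene");d=imaging.camera("side")
for n,c in(("s",s),("d",d)):
    for t in["handle","model_c","tab"]: print(n,t,[(np.round(r["rect"]).tolist(),round(r["p"],2)) for r in find_in(c,t)])
```

```text
t 39.45 tcp [535.7 125.9  74.1] q [-0.14  0.46  1.87  0.94  0.93 -0.47] tilt 41.1 az 72.7 turn for y||booth y 180.0 F [-1.8 -2.1  4.7] gap 0.35169052433493936
s handle [([314.0, 210.0, 60.0, 44.0], 0.6)]
s model_c [([280.0, 250.0, 24.0, 36.0], 0.89), ([137.0, 220.0, 22.0, 32.0], 0.83), ([197.0, 248.0, 27.0, 41.0], 0.69), ([320.0, 200.0, 22.0, 33.0], 0.62)]
s tab []
d handle [([260.0, 162.0, 61.0, 32.0], 0.96), ([263.0, 156.0, 12.0, 14.0], 0.2)]
d model_c [([327.0, 236.0, 32.0, 37.0], 0.8), ([275.0, 296.0, 27.0, 41.0], 0.76), ([323.0, 185.0, 10.0, 25.0], 0.7), ([264.0, 157.0, 19.0, 17.0], 0.59)]
d tab []
```

Request:
{"method": "arm_command", "body": {"steps": [[0, 4, 0, 3.5, 0], [0, 9, 0, 7.8, 0], [0, 15, 0, 13, 0], [0, 22, 0, 19.2, 0], [0, 30, 0, 26.1, 0], [0, 38, 0, 33.1, 0], [0, 46, 0, 40.1, 0], [0, 54, 0, 47, 0], [0, 62, 0, 54, 0], [0, 70, 0, 61, 0], [0, 78, 0, 68, 0], [0, 85, 0, 74, 0], [0, 92, 0, 80.1, 0], [0, 98, 0, 85.4, 0], [0, 103, 0, 89.7, 0], [0, 106, 0, 92.4, 0], [0, 108, 0, 94, 0]]}}

```text
clock: 41.98
eef_pos: [577.7, 262.2, 74.1]
eef_rot: [3.138, -0.717, 1.275]
wrist_force: [-4.1, -1.2, 4.9]
finger_gap: 0.5
finger_force: 2.4
```

```bash
python3 -c "
from h import *
info();S,R,p=st();print((p[:2]-[665.72,269.13])@[.288,.958])"
```

```text
t 41.975 tcp [577.7 262.2  74.1] q [ 0.13  0.55  1.72  0.98  0.8  -0.26] tilt 41.1 az 72.7 turn for y||booth y 179.9 F [-4.1 -1.2  4.9] gap 0.470537223474257
-31.95870481364055
```

Request:
{"method": "arm_command", "body": {"steps": [[0, 2, 0, 1.7, 0], [0, 4.5, 0, 3.9, 0], [0, 6, 0, 5.2, 0]]}}

```text
clock: 42.35
eef_pos: [580.5, 269.5, 74.3]
eef_rot: [3.136, -0.717, 1.275]
wrist_force: [-1.2, -3.7, 4.3]
finger_gap: 0.5
finger_force: 2.4
```

Request:
{"method": "arm_command", "body": {"steps": [[0, 1.5, 0, 1.3, 0], [0, 2.3, 0, 2, 0]]}}

```text
clock: 42.6
eef_pos: [581.2, 272.2, 74.2]
eef_rot: [3.137, -0.716, 1.275]
wrist_force: [-3.8, -11.5, 7.1]
finger_gap: 0.1
finger_force: 6.4
```

Request:
{"method": "arm_command", "body": {"steps": [[0, 1, 0, 0.9, 0], [0, 1.5, 0, 1.3, 0]]}}

```text
clock: 42.85
eef_pos: [581.6, 272.9, 74.0]
eef_rot: [3.137, -0.715, 1.274]
wrist_force: [-13.0, -26.2, 15.2]
finger_gap: 0.0
finger_force: 14.9
```

```bash
python3 -c "
from h import *
info();S,R,p=st();print((p[:2]-[665.72,269.13])@[.288,.958])"
```

```text
t 42.85 tcp [581.6 272.9  74. ] q [ 0.15  0.56  1.7   0.98  0.79 -0.24] tilt 41.0 az 72.6 turn for y||booth y 179.9 F [-13.  -26.2  15.2] gap 0.046190734843219144
-20.637936677610085
```

Request:
{"method": "arm_command", "body": {"steps": [[0, -2, 0, -2, 0], [0, -3, 0, -15, 0], [0, -3, 0, -50, 0], [0, -3, 0, -100, 0], [0, -3, 0, -150, 0], [0, -3, 0, -200, 0], [0, -3, 0, -240, 0], [0, -3, 0, -240, 0]]}}

```text
clock: 43.85
eef_pos: [534.2, 120.3, 255.1]
eef_rot: [3.133, -0.717, 1.276]
wrist_force: [0.4, 0.4, 0.2]
finger_gap: 0.6
finger_force: 0.0
```

Run:
```python
from h import *
info()
w=imaging.camera("wrist")
hsv=cv2.cvtColor(w["img"],cv2.COLOR_RGB2HSV)
m=((hsv[...,0]<18)&(hsv[...,1]>200)&(hsv[...,2]>120)).astype(np.uint8); m[230:]=0
n,l,s,c=cv2.connectedComponentsWithStats(m);k=1+np.argmax(s[1:,4]);x,y,ww,hh,_=s[k];print(s[k])
U=lambda P:((P[:2]-np.array([665.72,269.13]))@[.288,.958]).round(1)
print("tab back/front u",U(onz(w,(x+ww/2,y),65)),U(onz(w,(x+ww/2,y+hh),60)))
for t in["handle","model_c","disc"]: print(t,[(np.round(r["rect"]).tolist(),round(r["p"],2)) for r in find_in(w,t)])
for o in(0,5,10):
    u=np.array([.288,.958,0]);h=np.array([682,204,65])+u*(3-o); v=np.array([-.958,.288,0])
    print(o,proj(w,[h+55*v-6*u,h-55*v-6*u,h]).round(1).tolist())
d=imaging.camera("side");s2=imaging.camera("scene")
for t in["handle","tab","model_c","timber_c","can_c","glue_c"]: print(t,[(np.round(r["rect"]).tolist(),round(r["p"],2)) for r in find_in(d,t)])
print("scene",[(np.round(r["rect"]).tolist(),round(r["p"],2)) for r in find_in(s2,"handle")])
save("w10",w["img"])
```

```text
t 43.85 tcp [534.2 120.3 255.1] q [-0.15  0.19  1.74  0.77  1.21 -0.14] tilt 41.1 az 72.3 turn for y||booth y 180.0 F [0.4 0.4 0.2] gap 0.6415584553286323
[241 164  31  23 701]
tab back/front u -10.4 -43.8
handle [([320.0, 159.0, 183.0, 82.0], 0.71)]
model_c [([311.0, 133.0, 47.0, 20.0], 0.74), ([480.0, 310.0, 3.0, 18.0], 0.55)]
disc [([319.0, 162.0, 186.0, 83.0], 0.79), ([311.0, 131.0, 48.0, 22.0], 0.66)]
0 [[304.5, 196.4], [386.4, 195.9], [345.3, 192.1]]
5 [[304.8, 199.9], [387.2, 199.3], [345.8, 195.5]]
10 [[305.1, 203.4], [387.9, 202.7], [346.3, 198.9]]
handle [([264.0, 149.0, 57.0, 29.0], 0.65)]
tab [([245.0, 158.0, 7.0, 4.0], 0.45), ([263.0, 137.0, 64.0, 68.0], 0.29)]
model_c [([326.0, 236.0, 28.0, 39.0], 0.68), ([263.0, 143.0, 16.0, 14.0], 0.61), ([277.0, 296.0, 28.0, 44.0], 0.58), ([189.0, 145.0, 17.0, 37.0], 0.52)]
timber_c [([236.0, 231.0, 30.0, 32.0], 0.91)]
can_c [([192.0, 146.0, 16.0, 39.0], 0.97)]
glue_c [([318.0, 202.0, 23.0, 44.0], 0.6)]
scene [([333.0, 211.0, 21.0, 38.0], 0.7)]
```

```bash
python3 -c "
from h import *
to((577,258,90));to((581.6,272.9,90))"
```

```text
shift [  0.6   0.7 216.7] turn 0
shift [ 12.3   0.7 227. ] turn 0
```

Request:
{"method": "arm_command", "body": {"steps": [[0, 0, 0, 50, 0], [0, 0, 0, 105, 0], [0, 0, 0, 155, 0], [0, 0, 0, 195, 0], [0, 1, 1, 214, 0], [0, 1, 1, 217, 0], [0, 4, 1, 220, 0]]}}

```text
clock: 45.38
eef_pos: [579.3, 261.8, 91.0]
eef_rot: [3.136, -0.717, 1.275]
wrist_force: [0.3, 0.1, -0.5]
finger_gap: 0.6
finger_force: 0.0
```

Request:
{"method": "arm_command", "body": {"steps": [[0, 2, 0, 1.7, 0], [0, 3, 0, 2.6, 0]]}}

```text
clock: 45.62
eef_pos: [580.3, 265.9, 90.7]
eef_rot: [3.136, -0.717, 1.275]
wrist_force: [0.3, -0.9, 0.8]
finger_gap: 0.5
finger_force: 0.0
```

Request:
{"method": "arm_command", "body": {"steps": [[0, 1.5, 0, 1.3, 0], [0, 3, 0, 2.6, 0]]}}

```text
clock: 45.88
eef_pos: [581.3, 269.8, 90.1]
eef_rot: [3.137, -0.717, 1.275]
wrist_force: [-0.5, -3.0, 1.7]
finger_gap: 0.4
finger_force: 1.3
```

Request:
{"method": "arm_command", "body": {"steps": [[0, 1.5, 0, 1.3, 0], [0, 2, 0, 1.7, 0]]}}

```text
clock: 46.12
eef_pos: [582.0, 272.1, 90.1]
eef_rot: [3.137, -0.716, 1.275]
wrist_force: [-3.5, -9.8, 4.8]
finger_gap: 0.6
finger_force: 5.3
```

Request:
{"method": "arm_command", "body": {"steps": [[0, 1, 0, 0.9, 0], [0, 1.2, 0, 1, 0]]}}

```text
clock: 46.38
eef_pos: [582.3, 272.6, 90.0]
eef_rot: [3.137, -0.715, 1.275]
wrist_force: [-10.8, -21.1, 9.6]
finger_gap: 0.9
finger_force: 11.4
```

Request:
{"method": "arm_command", "body": {"steps": [[0, -3, 0, -2.6, 0], [0, -8, 0, -7, 0], [0, -8, 0, -30, 0], [0, -8, 0, -80, 0], [0, -8, 0, -130, 0], [0, -8, 0, -190, 0], [0, -8, 0, -220, 0], [0, -8, 0, -220, 0]]}}

```text
clock: 47.38
eef_pos: [538.0, 129.2, 252.2]
eef_rot: [3.133, -0.717, 1.276]
wrist_force: [0.7, 0.7, 0.0]
finger_gap: 0.3
finger_force: 0.0
```

Run:
```python
from h import *
info()
w=imaging.camera("wrist")
hsv=cv2.cvtColor(w["img"],cv2.COLOR_RGB2HSV)
m=((hsv[...,0]<18)&(hsv[...,1]>200)&(hsv[...,2]>120)).astype(np.uint8); m[230:]=0
n,l,s,c=cv2.connectedComponentsWithStats(m);k=1+np.argmax(s[1:,4]);x,y,ww,hh,_=s[k];print(s[k])
U=lambda P:((P[:2]-np.array([665.72,269.13]))@[.288,.958]).round(1)
print("tab back/front u",U(onz(w,(x+ww/2,y),65)),U(onz(w,(x+ww/2,y+hh),60)))
print([(np.round(r["rect"],1).tolist(),round(r["p"],2)) for r in find_in(w,"model_c")])
# roof front edge check: predicted vs seen
c,n=.288,.958;B=lambda q:[665.72+c*q[0]-n*q[1],269.13+n*q[0]+c*q[1],q[2]]
q=proj(w,[B((-40,40,204)),B((-40,40,190))]);print("roof edge pred",q.round(1).tolist()); X=int(q[0,0]); print(w["img"][80:150:3,X].mean(1).astype(int).tolist())
```

```text
t 47.375 tcp [538.  129.2 252.2] q [-0.13  0.2   1.73  0.77  1.19 -0.13] tilt 41.1 az 72.4 turn for y||booth y 180.0 F [0.7 0.7 0. ] gap 0.29826304695806155
[240 167  32  24 711]
tab back/front u -7.3 -41.6
[([311.2, 135.9, 49.4, 14.8], 0.96)]
roof edge pred [[302.7, 117.4], [300.8, 127.2]]
[185, 183, 186, 188, 184, 180, 186, 184, 186, 183, 186, 184, 186, 119, 94, 86, 68, 69, 68, 139, 154, 67, 100, 101]
```

```bash
python3 -c "
from h import *
print(job.sign_off())"
```

```text
the job is handed in; nothing more can be done
None
```

I pulled the stage out to its stop, set the lilac tower upright in the middle of the pad, pressed the tab and slid the stage home (firm 20+ N stop); it was handed in at about 47 s with no verdict given, and I viewed 13 pictures, over the limit of 10.

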